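Set up the key-cutting machine for a new blank

ROBOT

A 7-joint arm with a two-finger parallel gripper is mounted at the origin on the work surface. World frame = base frame: x ahead of the robot, y to its left, z up, the work surface at z = 0. Lengths are in m, angles in rad, forces in N, time in s.
With the tool pointing down it reaches from about 0.4 to 0.85 m from the base axis. Payload 6.9 kg.
Tool frame: the origin (TCP) lies at the centre of the arm's flange, where the gripper is bolted on; the fingertips stand 173 mm ahead of it and the grasp point (between the pads) lies 155 mm ahead of it; z points along the fingers, y is the line along which they close (so a half turn about z gives the same grasp; the last joint's range is limited). The gripper opens to 85 mm and grips with 20 to 120 N. Pads are 22 mm wide; open, the fingers measure 114 mm over their backs; the gripper's body (76 mm by 85 mm) begins 54 mm behind the grasp point. The pads swing forward as they close: fully open they stand 13 mm farther back than shut.
Start: joints at [-1.125, 0.507, -0.238, 1.5, 0.126, 1.149, -0.155], TCP at [0.208, 0.589, 0.405] pointing down, gripper open.
Joint ranges: [-3.08, 3.08], [-0.24, 2.05], [-1.43, 1.35], [0, 2.5], [-1.52, 4.66], [0.17, 1.96], [-2.89, 2.89]. Speed limits (rad/s): [2.39, 2.39, 3.14, 3.14, 3.14, 3.14, 3.14].

INTERFACE

Orientations are given as [roll, pitch, yaw] about the fixed x, y, z axes, in that order (R = Rz(yaw) Ry(pitch) Rx(roll)).
In Python, from bench import telemetry, vision, ticket gives the robot as it stands.
- The arm moves only by the tool apply_moves, never from a script. Its argument "rows" is a list of rows, each an object of numbers: "dx", "dy", "dz": the shift along the tool's x, y, z in mm; "wx", "wy", "wz": the turn, a rotation vector about the tool's x, y, z in degrees; "fingers": the finger opening in mm, from 0 to 85.4. In form: [{"dx": .., "dy": .., "dz": .., "wx": .., "wy": .., "wz": .., "fingers": ..}, ...]. A call has 1 to 8 rows; each row shifts and turns the commanded pose from where the row before left it, along the tool's axes as they then stand; what a row does not reach is not made up. A row lasts 1/10 s, in which the tool goes at most 50 mm and 8.59 degrees, less where a joint would pass 70% of its speed; a pose out of reach is approached as far as the arm can. A call with a gripper value outside its range is refused whole. The fingers move at their own pace and stop on an object; "squeeze" is the grip in N (left out, the last holds). Time passes only in rows, so rows that do not move let the fingers close. It gives the time, the measured TCP pose, the force, the opening and the grip force at its end, in the units of the state.
- telemetry.state(): the state, without advancing time (a new reading comes with each control period).
- vision.camera(name): name is "scene" or "top"; returns a dict with "frame" (384x512x3 uint8, red, green, blue), "depth" (384x512 float32, m along the optical axis (not along the pixel's ray), 0 where there is no reading), "vfov" (degrees; the focal length in pixels is half the picture's height over the tangent of half this angle, whatever the lens; pixels are square), "cx", "cy" (the principal point, pixels), "world_from_camera" (4x4, takes a point from camera to world coordinates). Camera axes: x right, y down, z forward; pixel columns grow to the right and rows downward; lengths in m; the calibration is good to about 2 mm. A picture is of the moment at which its call begins.
- ticket.finish_job(): hands the job in; it is judged then, once.
The state is a dict: "time": time; "joints": joint angles; "joint_velocities": joint speeds; "tau": joint torques, N m; "ee_pos": TCP position; "eef_rot": TCP orientation; "force": force on the tool from outside, world axes, zero at the start; "torque": the same for the moment, N m; "width": opening from 0.0 (shut) to 1.0 (fully open); "grasp_force": force on a finger pad.
Only numpy, scipy, OpenCV 4.12 (cv2) and the standard library are available. Lean on these libraries where they do the work, as an engineer would, in place of code of your own. Each camera call takes 0.05 s, during which the arm holds its last target. There are 200 camera calls.

TASK

Set up the key-cutting machine for the square-headed blank: lay that blank flat on the carriage with its blade between the two jaw bars, pointing at the cutter head, and its head resting on the plate just outside them, then wind the handwheel clockwise until the carriage is home against the stop pin. Then throw the lock lever fully over, away from the front, and last turn the depth dial until its pointer stands at the steel index tab. Do not shift the index tab, and leave the other keys and the brass lock core on the mat alone.

Things in the scene. Friction and masses are not known exactly. Their poses are not given: they have to be found in the camera images.
- machine: Grey key-cutting machine fixed to the bench: base 220 (x) x 400 (y), deck 50 high. Origin: centre of underside; x away from its front, y left seen from the front. On the deck: carriage at x 20 to 90, y -86 to 80; cutter head box x 5 to 110, y 100 to 200, top 128 above the bench, cutter disc out to y 82; handwheel at (-55, -110), dial (-55, 20), lock lever (-55, 145)
- key_square: The blank to load: black plastic rectangular head 30 long x 26 wide x 9 thick, steel blade 10 wide x 4 thick that ends 60 from the origin and starts 15 from it. Lies flat. Origin: centre of the underside of the head; x along the blade towards its tip, z up; underside of the blade level with that of the head. About 35 g
- key_round: Another key blank, same blade, round black head 30 across and 9 thick; leave alone. Origin and axes as for the square one
- key_lobed: Another key blank, same blade, black head with two lobes (about 30 x 32 x 9), narrower towards the blade; leave alone. Origin and axes as for the square one
- lock_core: Brass lock core 17 wide x 50 long x 33 high standing on the mat; leave alone. Origin at the centre of its underside
- mat: Cork mat 340 x 130 x 4 fixed to the bench on which the keys lie (top 4 above the bench). Origin at the centre of its underside, x along its length
- nest (a point): On the carriage plate's top (78 above the bench), where the key's origin goes. Axes as the machine's: the key's x (blade) must lie along this y. Jaw bars 8 high, 10 wide, 55 long, 16 apart, at y = 23 to 78 of this point, x = -18 to -8 and 8 to 18. The plate reaches 32 to -y and 35 to each side. Moves with the carriage
- carriage (a joint): Travel of the steel carriage in m along the machine's +y, 0 to 0.036; 0.036 is home, its end face against the stop pin. Driven only by the handwheel: 25 mm a turn. Cannot go past
- carriage_end (a point): Point on the carriage's end face that meets the stop pin
- stop_face (a point): Tip of the steel stop pin, 12 across, that sticks out of the cutter head towards -y
- handwheel (a joint): Angle in rad of the handwheel (84 across, steel, level, top 74 above the bench, upright axis), grows clockwise seen from above; 0 to 9.05, coupled to the carriage (0.00398 m per rad)
- wheel_axis (a point): On the handwheel's axis, 100 above the bench
- crank_grip (a point): On the axis of the upright black crank handle, 100 above the bench, at the height to grip. Handle 18 across, from 74 to 112 above the bench, spins freely, 33 from the wheel's axis
- depth_dial (a joint): Angle in rad of the depth dial, clockwise seen from above, 0 to 3.0; at 0 its pointer looks to the machine's +y
- dial_grip (a point): On the dial's axis (upright), 86 above the bench, at the height to grip. Black grip bar 48 long, 14 wide, from 60 to 94 above the bench, on a skirt 60 across. x along the bar towards the pointer end (white line on the bar's top on that half), z up
- dial_pointer (a point): Tip of the pointer nose at the skirt's rim, 37 from the axis, 62 above the bench; turns with the dial
- index_tab (a joint): Angle in rad of the index tab round the dial's axis, counted as the dial's: the dial is set when both are equal. Stiff; must not be shifted
- index_mark (a point): Inner end of the index tab where the pointer's tip must stand, 37 from the dial's axis. The tab is a small dark steel block 14 long, 8 wide, reaching from 39 to 53 from the axis and up to 62 above the bench, standing on the aluminium scale plate
- lock_lever (a joint): Angle in rad of the lock lever: 0 leaning to the front (machine's -x), 1.0 thrown fully over to +x. Stays where it is left
- lock_lever_tip (a point): Centre of the lever's black ball, 26 across, at the end of a steel rod, 80 from the lever's axis; the axis runs along the machine's y, 72 above the bench, at own x -55. Ball 142 above the bench at either end of the swing, 152 in the middle
- key_tip (a point): Tip of the square-headed blank's blade, 60 from the key's origin along its x
Not all that is in view belongs to the job. What is shaped like the key_square but blue or pink is not meant.

How it is judged:
By the outcome, as a careful person would: the job done as asked, in the order asked, and still so for the second after the job is handed in, with the robot touching nothing.
It also fails if it takes over 72 s, if anything falls off the work surface, if the arm or the gripper's body presses on something with over 40 N, if the wrist force passes 120 N, or if a joint passes its speed limit or range.

## Working session

There is one attempt and no reset: what is moved stays moved. The work goes in short steps, Python scripts to look and compute and a tool call to move; the robot and the scene stay as the last step left them, time stands still between calls to the robot, and variables do not carry over. Pictures are saved under pics/ and viewed, at most 10 in all, crops included, and the job is handed in when it is done.

Besides the shell and the picture viewer there is one more tool, called after "Call:" by a JSON object that holds its "fn" and its "kwargs". apply_moves: Moves the arm, as the interface text tells. Its arguments: {"type":"object","properties":{"rows":{"type":"array"},"squeeze":{"type":"number"}},"required":["rows"]}

```bash
mkdir -p pics; cat > h.py <<'E'
import numpy as np, cv2
from bench import telemetry, vision, ticket
def cam(n,f=None):
    c=vision.camera(n)
    np.savez('%s.npz'%n,**{k:np.asarray(v) for k,v in c.items()})
    if f: cv2.imwrite('pics/'+f,c['frame'][:,:,::-1])
    return c
def load(n): return np.load('%s.npz'%n)
def ray(c,u,v):
    f=192/np.tan(np.radians(float(c['vfov']))/2)
    d=np.array([(u-float(c['cx']))/f,(v-float(c['cy']))/f,1]);T=np.array(c['world_from_camera'])
    return T[:3,3],T[:3,:3]@d
def atz(c,u,v,z):
    o,d=ray(c,u,v); return o+d*(z-o[2])/d[2]
def dep(c,u,v):
    o,d=ray(c,u,v); return o+d*float(c['depth'][int(round(v)),int(round(u))])
def proj(c,p):
    f=192/np.tan(np.radians(float(c['vfov']))/2)
    q=np.linalg.inv(np.array(c['world_from_camera']))@np.append(p,1)
    return q[0]/q[2]*f+float(c['cx']),q[1]/q[2]*f+float(c['cy'])
E
python3 - <<'E'
from h import *
np.set_printoptions(precision=3,suppress=True)
for n in('scene','top'):
    c=cam(n); print(n,c['world_from_camera'],c['vfov'],c['cx'],c['cy'])
    cv2.imwrite('pics/%s0.png'%n,cv2.resize(c['frame'][:,:,::-1],(800,600),interpolation=cv2.INTER_CUBIC))
s=telemetry.state();print(s)
E
```

```text
scene [[-0.154  0.637 -0.756  1.265]
 [ 0.988  0.088 -0.127  0.064]
 [-0.014 -0.766 -0.643  0.768]
 [ 0.     0.     0.     1.   ]] 50.22299676604136 260.0924926613941 189.7105491606305
top [[ 0.002 -0.996  0.088  0.382]
 [-1.    -0.003 -0.017 -0.08 ]
 [ 0.017 -0.088 -0.996  1.163]
 [ 0.     0.     0.     1.   ]] 49.72166541782561 258.1326462282742 184.69997998098737
{'time': 0.1, 'joints': array([-1.125,  0.508, -0.238,  1.501,  0.126,  1.149, -0.155]), 'joint_velocities': array([-0.001, -0.   ,  0.   , -0.003, -0.   , -0.   ,  0.   ]), 'tau': array([ -0.004, -62.184,  -2.195, -25.02 ,   0.012,   0.008,  -0.   ]), 'ee_pos': array([0.208, 0.589, 0.404]), 'eef_rot': array([-3.14 ,  0.   ,  2.802]), 'force': array([-0.591, -0.257, -0.096]), 'torque': array([ 0.02 , -0.045, -0.003]), 'grasp_force': 0.0, 'width': 1.0019993131548623}
```

View pics/scene0.png

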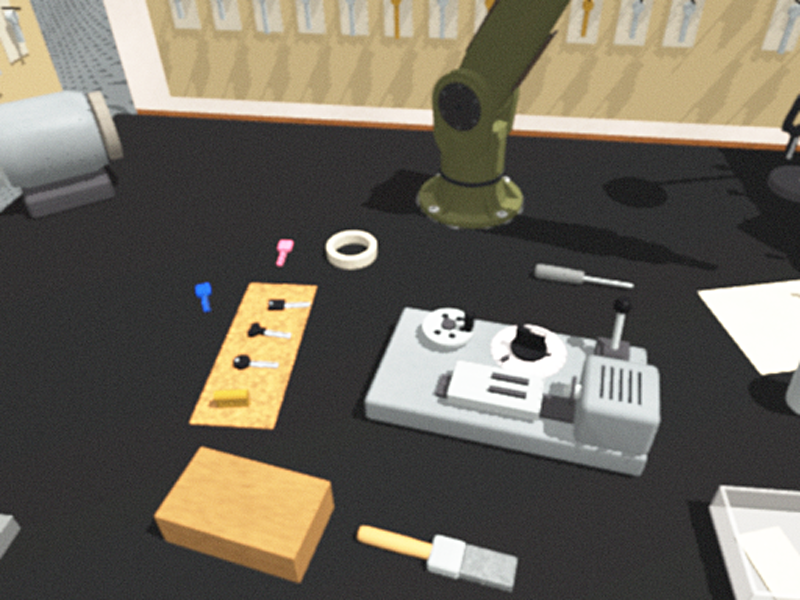

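View pics/top0.png

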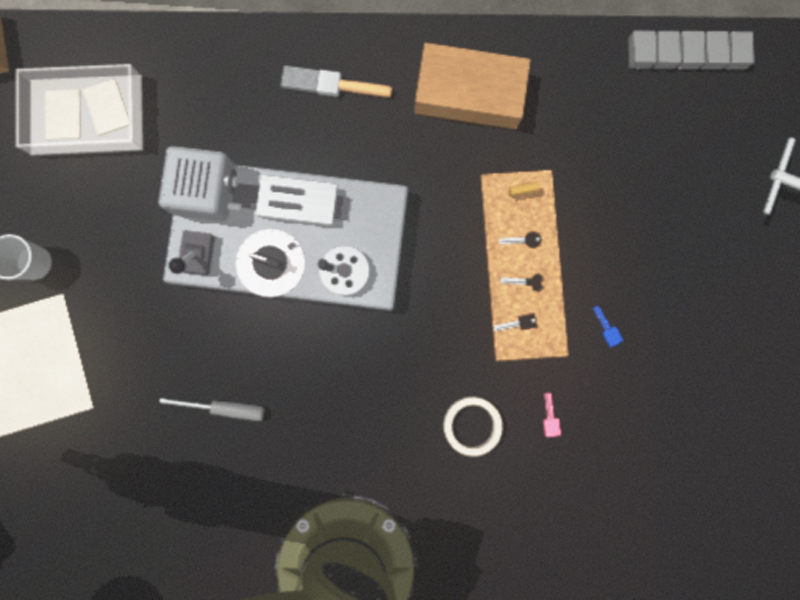

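The overview shows the square blank at scaled top pixel (528,321), the machine around (285,230), the wheel at (344,270), the dial at (269,262) and the lever ball at (177,265). I'll enlarge these next.

```bash
python3 - <<'E'
from h import *
c=load('top');f=c['frame'][:,:,::-1]
cv2.imwrite('pics/mach.png',cv2.resize(f[90:205,100:265],(792,552),interpolation=cv2.INTER_CUBIC))
a=cv2.resize(f[190:225,305:355],(400,280),interpolation=cv2.INTER_CUBIC)
b=cv2.resize(f[145:195,145:195],(400,400),interpolation=cv2.INTER_CUBIC)
o=np.zeros((400,800,3),np.uint8);o[:280,:400]=a;o[:,400:]=b
cv2.imwrite('pics/det.png',o)
E
```

```text
(no output)
```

View pics/mach.png

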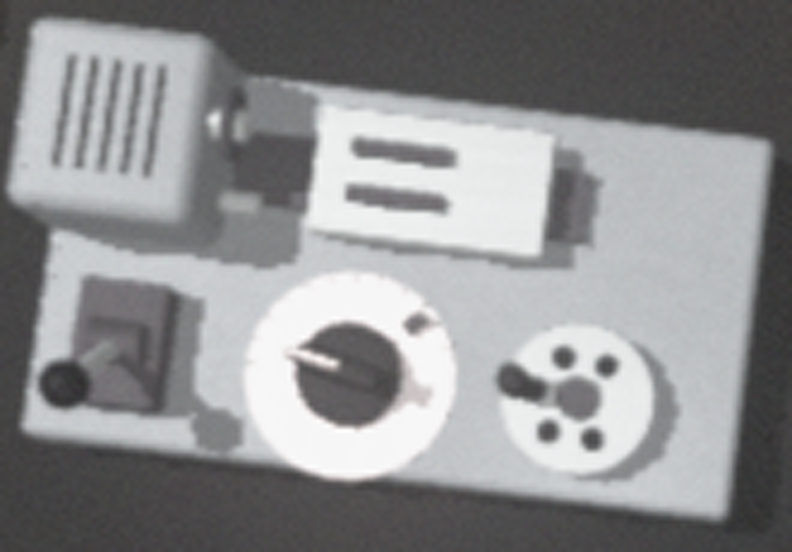

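View pics/det.png

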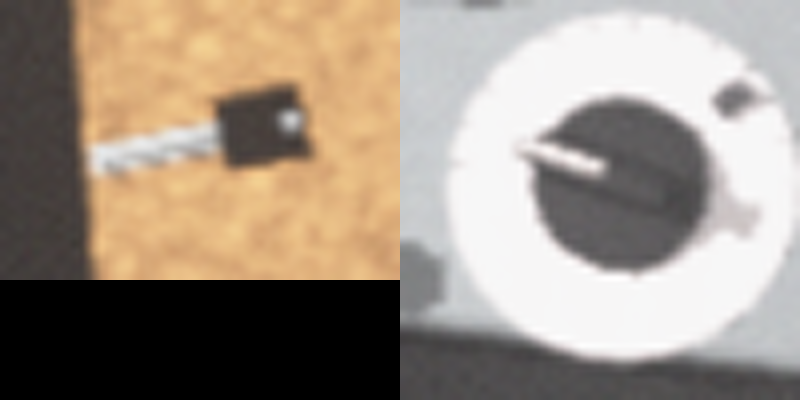

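The crops show the dial centre at about (620,183) in the right panel, with the pointer line ending at (520,148) and the tab at (738,97). In the left panel the key's head is at (264,128) and its tip at (90,160). The machine crop gives the deck corners, plate, jaws, wheel, crank and ball. Now I'll turn these into positions.

```bash
python3 - <<'E'
from h import *
from scipy.optimize import least_squares
np.set_printoptions(precision=4,suppress=True)
c=load('top')
def M(x,y,z): return atz(c,100+(x+.5)/4.8-.5,90+(y+.5)/4.8-.5,z)
def A(x,y,z): return atz(c,305+(x+.5)/8-.5,190+(y+.5)/8-.5,z)
def B(x,y,z): return atz(c,145+(x-400+.5)/8-.5,145+(y+.5)/8-.5,z)
F=[((772,143),.05,(110,-200)),((727,518),.05,(-110,-200)),((25,433),.05,(-110,200)),((577,398),.074,(-55,-110)),((350,376),.053,(-55,20))]
W=np.array([M(*a,z)[:2] for a,z,_ in F]);m=np.array([b for *_,b in F])/1000
def T(p,m): 
    C,S=np.cos(p[2]),np.sin(p[2]); return m@np.array([[C,S],[-S,C]])+p[:2]
r=least_squares(lambda p:(T(p,m)-W).ravel(),[.5,0,0]);p=r.x;print('mach',p);print((W-T(p,m))*1000)
C,S=np.cos(p[2]),np.sin(p[2])
def inv(P): d=np.array(P)[:2]-p[:2];return np.array([C*d[0]+S*d[1],-S*d[0]+C*d[1]])*1000
for n,q in dict(plate=[(318,105),(555,133),(545,255),(307,230)]).items():
    for a in q: print(n,inv(M(*a,.078)))
for a in [(352,150),(457,158),(346,192),(449,203)]: print('bar',inv(M(*a,.086)))
print('crank',inv(M(520,382,.112)),M(520,382,.112)); print('ball',inv(M(64,383,.142)))
h=np.mean([A(*a,.013) for a in[(215,103),(297,86),(312,157),(227,167)]],0);t=A(90,160,.008)
print('key',h,t,np.linalg.norm(t-h),np.degrees(np.arctan2(*(t-h)[[1,0]])))
d0=T(p,np.array([[-.055,.02]]))[0]
for n,q,z in [('line',(520,148),.094),('line2',(604,168),.094),('tab',(738,97),.062)]:
    w=inv(B(*q,z))-[-55,20];print(n,w,np.hypot(*w),'angle',np.arctan2(w[0],w[1]))
w=inv(B(620,183,.06));print('dialc',w)
cs=load('scene')
for n,q in dict(wheel=(-.055,-.11,.074),dial=(-.055,.02,.094),corner=(-.11,-.2,.05),c2=(.11,-.2,.05),box=(.005,.1,.128)).items():
    print(n,np.array(proj(cs,np.append(T(p,np.array([q[:2]]))[0],q[2])))*800/512)
print('scene key',np.array(proj(cs,np.append(h[:2],.013)))*800/512)
# depth checks
for n,u,v in [('key',305+264/8,190+16),('mat',330,180),('plate',100+500/4.8,90+190/4.8)]: print(n,dep(c,u,v))
E
```

```text
mach [ 0.5772  0.1046 -0.119 ]
[[-2.86    2.0582]
 [ 1.6431  0.8671]
 [ 0.5997 -4.0425]
 [ 0.8332  0.761 ]
 [-0.216   0.3562]]
plate [89.7786 53.704 ]
plate [ 90.4861 -78.3993]
plate [ 21.856  -81.8118]
plate [19.4832 49.8724]
bar [65.2291 29.8151]
bar [ 67.9702 -27.8317]
bar [41.6223 29.8248]
bar [ 42.5536 -26.8494]
crank [-53.5842 -81.4371] [0.5144 0.0301 0.112 ]
ball [-86.1544 146.9783]
key [ 0.4262 -0.3204  0.013 ] [ 0.4152 -0.2608  0.008 ] 0.060798943121783376 100.49375448398327
line [ 3.9387 26.9218] 27.208365659581396 angle 0.1452697436175865
line2 [ 0.8024 -0.8842] 1.1939605567133216 angle 2.4046692175626383
tab [ 33.5044 -35.1188] 48.53736149893498 angle 2.3797153458412286
dialc [-54.8078  20.2968]
wheel [447.3402 324.4684]
dial [530.2566 329.4711]
corner [402.9893 304.8053]
c2 [361.8359 399.5335]
box [584.5477 349.804 ]
scene key [275.3814 301.9725]
key [ 0.4251 -0.3219  0.0133]
mat [ 0.4981 -0.3014  0.0093]
plate [0.624  0.0447 0.0801]
```

```bash
python3 - <<'E'
from h import *
np.set_printoptions(precision=4,suppress=True)
p=np.array([.5772,.1046,-.119]);C,S=np.cos(p[2]),np.sin(p[2])
def inv(P): d=np.array(P)[:2]-p[:2];return np.array([C*d[0]+S*d[1],-S*d[0]+C*d[1]])*1000
def deck_rect(n):
    c=load(n);g=cv2.cvtColor(c['frame'],cv2.COLOR_RGB2GRAY)
    # rectified metric image of plane z, 0.5mm/px in machine-guess frame
    return c,g
def rectify(n,z,s=0.5,X=(-150,150),Y=(-240,240)):
    c=load(n);xs=np.arange(*X,s);ys=np.arange(*Y,s);gx,gy=np.meshgrid(xs/1000,ys/1000,indexing='ij')
    P=np.stack([p[0]+C*gx-S*gy,p[1]+S*gx+C*gy,np.full_like(gx,z)],-1).reshape(-1,3)
    f=192/np.tan(np.radians(float(c['vfov']))/2);q=(np.c_[P,np.ones(len(P))]@np.linalg.inv(c['world_from_camera']).T)
    m=np.stack([q[:,0]/q[:,2]*f+c['cx'],q[:,1]/q[:,2]*f+c['cy']],-1).reshape(*gx.shape,2).astype(np.float32)
    return cv2.remap(c['frame'],m,None,cv2.INTER_LINEAR)
def show(n,z):
    im=rectify(n,z);g=cv2.GaussianBlur(cv2.cvtColor(im,cv2.COLOR_RGB2GRAY),(5,5),0);return im,g
for n in('top','scene'):
    for nm,z,thr,box in [('plate',.078,215,((10,100),(-95,70))),('scale',.052,215,((-110,12),(-35,75))),('wheel',.074,205,((-105,-8),(-158,-62)))]:
        im,g=show(n,z);(a,b),(e,d)=box
        sub=(g[int((a+150)*2):int((b+150)*2),int((e+240)*2):int((d+240)*2)]>thr).astype(np.uint8)
        k,l,st,ce=cv2.connectedComponentsWithStats(sub);i=1+np.argmax(st[1:,4])
        cn=max(cv2.findContours((l==i).astype(np.uint8),0,2)[0],key=len)
        R=cv2.minAreaRect(cn);print(n,nm,'centre x,y',a+R[0][1]/2,e+R[0][0]/2,'size',np.array(R[1])/2,'ang',R[2])
    im,g=show(n,.05)
    for x in(-60,-20,20) if 0 else (): pass
    # deck edges: front edge x near -110, along y; side edge y near -200
    def edge(prof): return int(np.argmax(np.abs(np.gradient(prof.astype(float)))))
    fx=[(y,-130+edge(g[40:120,int((y+240)*2)])/2) for y in (-180,-150,-120,-70,70,100,170)]
    fy=[(x,-220+edge(g[int((x+150)*2),40:120])/2) for x in (-90,-60,-30,0,30,60,90)]
    print('front',fx,np.polyfit(*zip(*fx),1));print('right',fy,np.polyfit(*zip(*fy),1))
    bx=[(y,90+edge(g[480:560,int((y+240)*2)])/2) for y in (-180,-150,-120,-90,-60,-30,0,30)]
    print('back',bx)
im=rectify('top',.078);cv2.imwrite('pics/rect.png',cv2.resize(im[::-1,::-1,::-1][:,:],(800,500)))
E
```

```text
top plate centre x,y 56.0 -12.75 size [ 69.  128.5] ang 90.0
top scale centre x,y -52.75000762939453 19.75000762939453 size [114.5 109.5] ang 90.0
top wheel centre x,y -55.48145294189453 -109.14616394042969 size [81.4965 86.2253] ang 10.12467098236084
front [(-180, -111.0), (-150, -109.5), (-120, -110.0), (-70, -109.0), (70, -109.5), (100, -110.5), (170, -91.5)] [   0.0322 -106.457 ]
right [(-90, -200.5), (-60, -200.0), (-30, -199.0), (0, -199.0), (30, -200.0), (60, -198.0), (90, -198.5)] [   0.0107 -199.2857]
back [(-180, 109.5), (-150, 109.0), (-120, 108.0), (-90, 109.5), (-60, 108.5), (-30, 108.0), (0, 109.5), (30, 109.0)]
scene plate centre x,y 51.0 -12.75 size [ 82.  164.5] ang 90.0
scene scale centre x,y -49.25 19.75 size [121.5 109.5] ang 90.0
scene wheel centre x,y -51.75 -110.25 size [86.5 95.5] ang 90.0
front [(-180, -105.5), (-150, -107.5), (-120, -125.5), (-70, -105.5), (70, -106.5), (100, -108.0), (170, -115.5)] [  -0.0021 -110.6242]
right [(-90, -197.5), (-60, -197.5), (-30, -197.0), (0, -198.0), (30, -197.5), (60, -197.0), (90, -197.0)] [   0.0024 -197.3571]
back [(-180, 109.5), (-150, 112.0), (-120, 110.5), (-90, 112.5), (-60, 90.0), (-30, 90.0), (0, 90.0), (30, 90.0)]
```

```bash
cat >> h.py <<'E'
P=np.array([.5775,.1046,-.119])
def mw(x,y,z=0):
    "machine mm -> world m"
    C,S=np.cos(P[2]),np.sin(P[2]); x,y=x/1e3,y/1e3
    return np.array([P[0]+C*x-S*y,P[1]+S*x+C*y,z/1e3])
def go(t,yaw=None):
    "tool-frame mm to reach TCP target t (world), and wz deg to yaw"
    s=telemetry.state();x,y=s['ee_pos'],s['eef_rot']
    from scipy.spatial.transform import Rotation as R
    r=R.from_euler('xyz',y);d=r.inv().apply(np.array(t)-x)*1000
    print('d',d.round(1),'yaw',np.degrees(y).round(2),'wz',None if yaw is None else round((np.degrees(y[2])-yaw+180)%360-180,2),'t',round(s['time'],2))
    print('   tcp',x.round(4),'F',s['force'].round(1),'q',s['joints'].round(2),'w',round(s['width']*85.4,1),'gf',round(s['grasp_force'],1))
E
echo
```

Call:
{"fn": "apply_moves", "kwargs": {"rows": [{"wz": 8.5, "fingers": 50}, {"wz": 8.5}, {"wz": 8.5}, {"wz": 8.5}, {"wz": 8.5}, {"wz": 8.5}, {"wz": 8.5}, {"wz": 8.5}]}}

```text
schema error: expected keys dx, dy, dz, wx, wy, wz, fingers
```

Call:
{"fn": "apply_moves", "kwargs": {"rows": [{"wz": 8.5}, {"wz": 0.8}, {"dy": 40}, {"dy": 40}, {"dy": 40}, {"dy": 40}, {"dy": 40}, {"dy": 40}]}}

```text
schema error: expected keys dx, dy, dz, wx, wy, wz, fingers
```

```bash
python3 -c "
from h import *
go([.426,-.32,.28],83.2)"
```

```text
d [-508.2 -784.4  125.2] yaw [-179.91    0.    160.53] wz 77.33 t 0.1
   tcp [0.2083 0.5891 0.4039] F [-0.6 -0.3 -0.1] q [-1.13  0.51 -0.24  1.5   0.13  1.15 -0.15] w 85.6 gf 0.0
```

Call:
{"fn": "apply_moves", "kwargs": {"rows": [{"dx": 0, "dy": 0, "dz": 0, "wx": 0, "wy": 0, "wz": 8.5, "fingers": 50}, {"dx": 0, "dy": 0, "dz": 0, "wx": 0, "wy": 0, "wz": 8.5, "fingers": 50}, {"dx": 0, "dy": 0, "dz": 0, "wx": 0, "wy": 0, "wz": 8.5, "fingers": 50}, {"dx": 0, "dy": 0, "dz": 0, "wx": 0, "wy": 0, "wz": 8.5, "fingers": 50}, {"dx": 0, "dy": 0, "dz": 0, "wx": 0, "wy": 0, "wz": 8.5, "fingers": 50}, {"dx": 0, "dy": 0, "dz": 0, "wx": 0, "wy": 0, "wz": 8.5, "fingers": 50}, {"dx": 0, "dy": 0, "dz": 0, "wx": 0, "wy": 0, "wz": 8.5, "fingers": 50}, {"dx": 0, "dy": 0, "dz": 0, "wx": 0, "wy": 0, "wz": 8.5, "fingers": 50}]}}

```text
time: 0.9
ee_pos: [0.2082, 0.5892, 0.4042]
eef_rot: [-3.141, 0.001, 1.609]
force: [-0.4, -0.9, -0.1]
width: 0.583
grasp_force: 0.0
```

Call:
{"fn": "apply_moves", "kwargs": {"rows": [{"dx": 0, "dy": 0, "dz": 0, "wx": 0, "wy": 0, "wz": 8.5, "fingers": 50}, {"dx": 0, "dy": 0, "dz": 0, "wx": 0, "wy": 0, "wz": 0.8, "fingers": 50}, {"dx": 0, "dy": 40, "dz": 0, "wx": 0, "wy": 0, "wz": 0, "fingers": 50}, {"dx": 0, "dy": 40, "dz": 0, "wx": 0, "wy": 0, "wz": 0, "fingers": 50}, {"dx": 0, "dy": 40, "dz": 0, "wx": 0, "wy": 0, "wz": 0, "fingers": 50}, {"dx": 0, "dy": 40, "dz": 0, "wx": 0, "wy": 0, "wz": 0, "fingers": 50}, {"dx": 0, "dy": 40, "dz": 0, "wx": 0, "wy": 0, "wz": 0, "fingers": 50}, {"dx": 0, "dy": 40, "dz": 0, "wx": 0, "wy": 0, "wz": 0, "fingers": 50}]}}

```text
time: 1.7
ee_pos: [0.4482, 0.5605, 0.4043]
eef_rot: [-3.141, 0.0, 1.457]
force: [0.1, -0.4, -0.1]
width: 0.585
grasp_force: 0.0
```

```bash
python3 -c "
from h import *
go([.426,-.32,.28],83.2)"
```

```text
d [-877.3   78.1  124.7] yaw [-1.7997e+02  3.0000e-02  8.3470e+01] wz 0.27 t 1.7
   tcp [0.4482 0.5605 0.4043] F [ 0.1 -0.4 -0.1] q [-0.99  0.66  0.12  1.21 -0.08  1.27 -0.99] w 50.0 gf 0.0
```

Call:
{"fn": "apply_moves", "kwargs": {"rows": [{"dx": -44, "dy": 4, "dz": 0, "wx": 0, "wy": 0, "wz": 0, "fingers": 50}, {"dx": -44, "dy": 4, "dz": 0, "wx": 0, "wy": 0, "wz": 0, "fingers": 50}, {"dx": -44, "dy": 4, "dz": 0, "wx": 0, "wy": 0, "wz": 0, "fingers": 50}, {"dx": -44, "dy": 4, "dz": 0, "wx": 0, "wy": 0, "wz": 0, "fingers": 50}, {"dx": -44, "dy": 4, "dz": 0, "wx": 0, "wy": 0, "wz": 0, "fingers": 50}, {"dx": -44, "dy": 4, "dz": 0, "wx": 0, "wy": 0, "wz": 0, "fingers": 50}, {"dx": -44, "dy": 4, "dz": 0, "wx": 0, "wy": 0, "wz": 0, "fingers": 50}, {"dx": -44, "dy": 4, "dz": 0, "wx": 0, "wy": 0, "wz": 0, "fingers": 50}]}}

```text
time: 2.5
ee_pos: [0.4365, 0.2059, 0.4046]
eef_rot: [3.142, 0.0, 1.457]
force: [0.9, 0.3, -0.1]
width: 0.587
grasp_force: 0.0
```

Call:
{"fn": "apply_moves", "kwargs": {"rows": [{"dx": -44, "dy": 4, "dz": 0, "wx": 0, "wy": 0, "wz": 0, "fingers": 50}, {"dx": -44, "dy": 4, "dz": 0, "wx": 0, "wy": 0, "wz": 0, "fingers": 50}, {"dx": -44, "dy": 4, "dz": 0, "wx": 0, "wy": 0, "wz": 0, "fingers": 50}, {"dx": -44, "dy": 4, "dz": 0, "wx": 0, "wy": 0, "wz": 0, "fingers": 50}, {"dx": -44, "dy": 4, "dz": 0, "wx": 0, "wy": 0, "wz": 0, "fingers": 50}, {"dx": -44, "dy": 4, "dz": 0, "wx": 0, "wy": 0, "wz": 0, "fingers": 50}, {"dx": -44, "dy": 4, "dz": 0, "wx": 0, "wy": 0, "wz": 0, "fingers": 50}, {"dx": -44, "dy": 4, "dz": 0, "wx": 0, "wy": 0, "wz": 0, "fingers": 50}]}}

```text
time: 3.3
ee_pos: [0.4268, -0.1474, 0.4048]
eef_rot: [3.141, 0.0, 1.457]
force: [2.0, 0.2, 0.5]
width: 0.585
grasp_force: 0.0
```

Call:
{"fn": "apply_moves", "kwargs": {"rows": [{"dx": -44, "dy": 4, "dz": 30, "wx": 0, "wy": 0, "wz": 0, "fingers": 50}, {"dx": -44, "dy": 4, "dz": 30, "wx": 0, "wy": 0, "wz": 0, "fingers": 50}, {"dx": -44, "dy": 4, "dz": 30, "wx": 0, "wy": 0, "wz": 0, "fingers": 50}, {"dx": -40, "dy": 2, "dz": 30, "wx": 0, "wy": 0, "wz": 0, "fingers": 50}, {"dx": 0, "dy": 0, "dz": 0, "wx": 0, "wy": 0, "wz": -8.5, "fingers": 50}, {"dx": 0, "dy": 0, "dz": 0, "wx": 0, "wy": 0, "wz": -8.5, "fingers": 50}]}}

```text
time: 3.9
ee_pos: [0.4203, -0.311, 0.2887]
eef_rot: [-3.139, -0.002, 1.757]
force: [0.1, 0.3, 0.8]
width: 0.586
grasp_force: 0.0
```

```bash
python3 -c "
from h import *
go([.426,-.32,.28],100.5)
# second look at key in the scene camera from the first picture
c=load('scene');f=c['frame'][:,:,::-1]
cv2.imwrite('pics/skey.png',cv2.resize(f[180:210,160:210],(800,480),interpolation=cv2.INTER_CUBIC))
"
```

```text
d [-9.9  3.9  8.7] yaw [-1.7984e+02 -1.0000e-01  1.0064e+02] wz 0.14 t 3.9
   tcp [ 0.4203 -0.311   0.2887] F [0.1 0.3 0.8] q [ 0.42  0.49  0.25  1.93 -0.17  0.75  0.95] w 50.0 gf 0.0
```

View pics/skey.png

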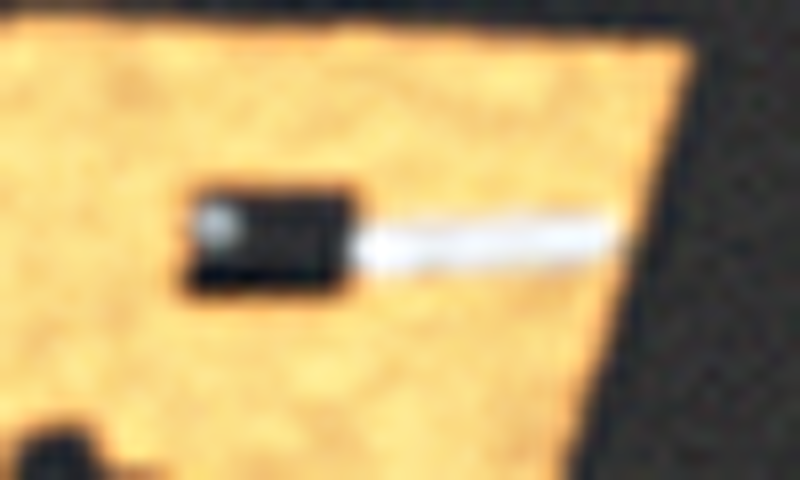

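The scene crop shows the head's top centre near (272,232) and the blade tip at (618,233).

```bash
python3 -c "
from h import *
c=load('scene')
a=lambda x,y,z:atz(c,160+(x+.5)/16-.5,180+(y+.5)/16-.5,z)
h=a(272,232,.013);t=a(618,233,.008);print(h,t,np.degrees(np.arctan2(*(t-h)[[1,0]])),np.linalg.norm(t-h))
go([.426,-.3205,.178],100.5)"
```

```text
[ 0.42937317 -0.31850451  0.013     ] [ 0.41554771 -0.25939393  0.008     ] 103.1643473901573 0.06091144530767745
d [-10.6   4.1 110.7] yaw [-1.7984e+02 -1.0000e-01  1.0064e+02] wz 0.14 t 3.9
   tcp [ 0.4203 -0.311   0.2887] F [0.1 0.3 0.8] q [ 0.42  0.49  0.25  1.93 -0.17  0.75  0.95] w 50.0 gf 0.0
```

Call:
{"fn": "apply_moves", "kwargs": {"rows": [{"dx": -5, "dy": 2.5, "dz": 20, "wx": 0, "wy": 0, "wz": -0.5, "fingers": 50}, {"dx": -5, "dy": 2.5, "dz": 25, "wx": 0, "wy": 0, "wz": 0, "fingers": 50}, {"dx": 0, "dy": 0, "dz": 25, "wx": 0, "wy": 0, "wz": 0, "fingers": 50}, {"dx": 0, "dy": 0, "dz": 20, "wx": 0, "wy": 0, "wz": 0, "fingers": 50}, {"dx": 0, "dy": 0, "dz": 10, "wx": 0, "wy": 0, "wz": 0, "fingers": 50}, {"dx": 0, "dy": 0, "dz": 5, "wx": 0, "wy": 0, "wz": 0, "fingers": 50}, {"dx": 0, "dy": 0, "dz": 0, "wx": 0, "wy": 0, "wz": 0, "fingers": 50}, {"dx": 0, "dy": 0, "dz": 0, "wx": 0, "wy": 0, "wz": 0, "fingers": 50}]}}

```text
time: 4.7
ee_pos: [0.428, -0.3188, 0.1862]
eef_rot: [3.141, 0.001, 1.759]
force: [0.4, 0.4, 0.1]
width: 0.587
grasp_force: 0.0
```

```bash
python3 -c "
from h import *
go([.427,-.320,.178],101)"
```

```text
d [-1.  -1.3  8.2] yaw [1.7996e+02 5.0000e-02 1.0077e+02] wz -0.23 t 4.7
   tcp [ 0.428  -0.3188  0.1862] F [0.4 0.4 0.1] q [ 0.48  0.65  0.18  1.99 -0.23  0.51  1.01] w 50.1 gf 0.0
```

Call:
{"fn": "apply_moves", "kwargs": {"rows": [{"dx": -1, "dy": -1, "dz": 5, "wx": 0, "wy": 0, "wz": 0, "fingers": 50}, {"dx": 0, "dy": 0, "dz": 3, "wx": 0, "wy": 0, "wz": 0, "fingers": 50}, {"dx": 0, "dy": 0, "dz": 0, "wx": 0, "wy": 0, "wz": 0, "fingers": 30}, {"dx": 0, "dy": 0, "dz": 0, "wx": 0, "wy": 0, "wz": 0, "fingers": 15}, {"dx": 0, "dy": 0, "dz": 0, "wx": 0, "wy": 0, "wz": 0, "fingers": 15}, {"dx": 0, "dy": 0, "dz": 0, "wx": 0, "wy": 0, "wz": 0, "fingers": 15}, {"dx": 0, "dy": 0, "dz": 0, "wx": 0, "wy": 0, "wz": 0, "fingers": 15}, {"dx": 0, "dy": 0, "dz": 0, "wx": 0, "wy": 0, "wz": 0, "fingers": 15}], "squeeze": 40}}

```text
time: 5.5
ee_pos: [0.427, -0.3198, 0.1777]
eef_rot: [3.141, 0.0, 1.758]
force: [-0.6, 0.3, 4.6]
width: 0.289
grasp_force: 39.6
```

```bash
python3 -c "
from h import *
go(mw(55,-48.5,78+9+20+155+8))"
```

```text
d [326.1 264.7 -92.3] yaw [1.7999e+02 1.0000e-02 1.0073e+02] wz None t 5.5
   tcp [ 0.427  -0.3198  0.1777] F [-0.6  0.3  4.6] q [ 0.48  0.67  0.18  2.   -0.23  0.5   1.01] w 24.7 gf 39.6
```

Call:
{"fn": "apply_moves", "kwargs": {"rows": [{"dx": 0, "dy": 0, "dz": -10, "wx": 0, "wy": 0, "wz": 0, "fingers": 15}, {"dx": 0, "dy": 0, "dz": -25, "wx": 0, "wy": 0, "wz": 0, "fingers": 15}, {"dx": 0, "dy": 0, "dz": -35, "wx": 0, "wy": 0, "wz": 0, "fingers": 15}, {"dx": 0, "dy": 0, "dz": -35, "wx": 0, "wy": 0, "wz": 5, "fingers": 15}, {"dx": 0, "dy": 0, "dz": -15, "wx": 0, "wy": 0, "wz": 6, "fingers": 15}, {"dx": 0, "dy": 0, "dz": 0, "wx": 0, "wy": 0, "wz": 5.5, "fingers": 15}, {"dx": 0, "dy": 0, "dz": 0, "wx": 0, "wy": 0, "wz": 1, "fingers": 15}, {"dx": 0, "dy": 0, "dz": 0, "wx": 0, "wy": 0, "wz": 0, "fingers": 15}]}}

```text
time: 6.3
ee_pos: [0.427, -0.3195, 0.2975]
eef_rot: [-3.141, -0.0, 1.455]
force: [-0.5, 0.4, -1.1]
width: 0.289
grasp_force: 39.2
```

```bash
python3 -c "
from h import *
go(mw(55,-48.5,280),83.2)"
```

```text
d [390.  155.3  17.4] yaw [-1.7998e+02 -1.0000e-02  8.3350e+01] wz 0.15 t 6.3
   tcp [ 0.427  -0.3195  0.2975] F [-0.5  0.4 -1.1] q [ 0.37  0.5   0.35  1.89 -0.23  0.79  0.72] w 24.7 gf 39.2
```

Call:
{"fn": "apply_moves", "kwargs": {"rows": [{"dx": 15, "dy": 6, "dz": 0, "wx": 0, "wy": 0, "wz": 0, "fingers": 15}, {"dx": 30, "dy": 12, "dz": 0, "wx": 0, "wy": 0, "wz": 0, "fingers": 15}, {"dx": 40, "dy": 16, "dz": 0, "wx": 0, "wy": 0, "wz": 0, "fingers": 15}, {"dx": 40, "dy": 16, "dz": 0, "wx": 0, "wy": 0, "wz": 0, "fingers": 15}, {"dx": 40, "dy": 16, "dz": 0, "wx": 0, "wy": 0, "wz": 0, "fingers": 15}, {"dx": 40, "dy": 16, "dz": 0, "wx": 0, "wy": 0, "wz": 0, "fingers": 15}, {"dx": 40, "dy": 16, "dz": 0, "wx": 0, "wy": 0, "wz": 0, "fingers": 15}, {"dx": 40, "dy": 16, "dz": 0, "wx": 0, "wy": 0, "wz": 0, "fingers": 15}]}}

```text
time: 7.1
ee_pos: [0.5743, -0.0485, 0.2969]
eef_rot: [-3.14, 0.0, 1.455]
force: [-0.1, -0.4, -0.3]
width: 0.291
grasp_force: 39.2
```

Call:
{"fn": "apply_moves", "kwargs": {"rows": [{"dx": 40, "dy": 16, "dz": 0, "wx": 0, "wy": 0, "wz": 0, "fingers": 15}, {"dx": 40, "dy": 16, "dz": 5, "wx": 0, "wy": 0, "wz": 0.1, "fingers": 15}, {"dx": 17, "dy": 7, "dz": 5, "wx": 0, "wy": 0, "wz": 0, "fingers": 15}, {"dx": 8, "dy": 2.5, "dz": 5, "wx": 0, "wy": 0, "wz": 0, "fingers": 15}, {"dx": 0, "dy": 0, "dz": 0, "wx": 0, "wy": 0, "wz": 0, "fingers": 15}, {"dx": 0, "dy": 0, "dz": 0, "wx": 0, "wy": 0, "wz": 0, "fingers": 15}]}}

```text
time: 7.7
ee_pos: [0.6268, 0.047, 0.2822]
eef_rot: [-3.141, 0.002, 1.449]
force: [-0.5, -0.9, 0.1]
width: 0.286
grasp_force: 39.2
```

```bash
python3 -c "
from h import *
go(mw(55,-48.5,280),83.2)
a=cam('scene')['frame'][:,:,::-1];b=cam('top')['frame'][:,:,::-1]
cv2.imwrite('pics/place.png',np.hstack([cv2.resize(a[200:290,270:370],(500,450),interpolation=cv2.INTER_CUBIC),cv2.resize(b[100:160,150:190],(300,450),interpolation=cv2.INTER_CUBIC)]))
"
```

```text
d [ 2.9 -0.8  2.2] yaw [-1.7994e+02  1.0000e-01  8.3020e+01] wz -0.18 t 7.7
   tcp [0.6268 0.047  0.2822] F [-0.5 -0.9  0.1] q [-0.32  0.65  0.35  1.65 -0.27  0.89  0.01] w 24.4 gf 39.2
```

View pics/place.png

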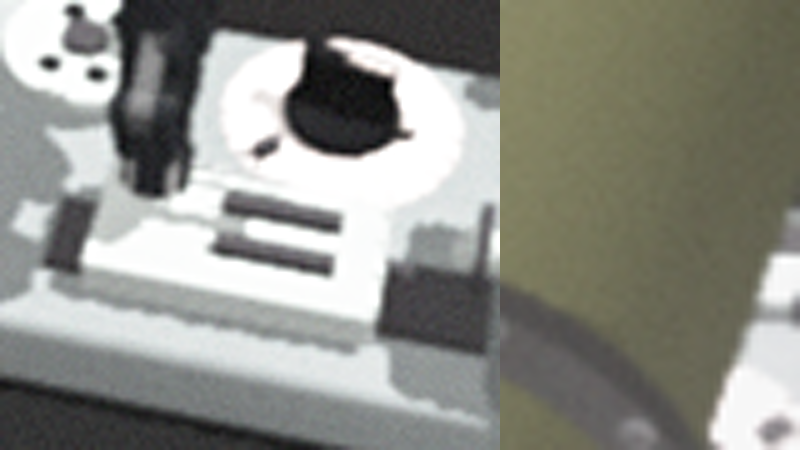

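The scene crop (left half) shows the held key above the plate, with its blade tip at (244,228). The jaw bar tops run from (228,197) to (342,215) and from (220,240) to (333,258). I'll measure the key against the bars in this same camera.

```bash
python3 -c "
from h import *
np.set_printoptions(precision=1,suppress=True)
c=load('scene')
C,S=np.cos(P[2]),np.sin(P[2])
def inv(Q): d=np.array(Q)[:2]-P[:2];return np.array([C*d[0]+S*d[1],-S*d[0]+C*d[1]])*1000
a=lambda x,y,z:atz(c,270+(x+.5)/5-.5,200+(y+.5)/5-.5,z)
print('tip',inv(a(244,228,.110)))
for q in [(228,197),(342,215),(220,240),(333,258),(228,210),(340,232),(218,253),(331,275)]: print(q,inv(a(*q,.086)))
for q in [(82,260),(378,333)]: print('pl',inv(a(*q,.078)))
s=telemetry.state();print('tcp',inv(s['ee_pos']))
# expected pixel of model: bars corners and tip
f=lambda x,y,z:(np.array(proj(c,mw(x,y,z)))-[270,200]+.5)*5-.5
n=-48.5
for X in(37,47,63,73):
  for Y in(n+23,n+78): print('bar',X,Y-n,f(X,Y,86))
"
```

```text
tip [81.9 -9.1]
(228, 197) [ 43.1 -21. ]
(342, 215) [40.8 30.1]
(220, 240) [ 69.6 -19.9]
(333, 258) [67.2 29.6]
(228, 210) [ 50.9 -19.6]
(340, 232) [51.2 30.6]
(218, 253) [ 77.3 -19.5]
(331, 275) [77.2 30.1]
pl [ 89.8 -77.6]
pl [97.2 53.6]
tcp [ 56.  -51.5]
bar 37 23.0 [220.4 185.6]
bar 37 78.0 [341.8 208.7]
bar 47 23.0 [216.5 201.3]
bar 47 78.0 [338.9 224.7]
bar 63 23.0 [210.2 226.9]
bar 63 78.0 [334.1 250.9]
bar 73 23.0 [206.2 243.2]
bar 73 78.0 [331.  267.7]
```

Call:
{"fn": "apply_moves", "kwargs": {"rows": [{"dx": 1.5, "dy": -0.5, "dz": 8, "wx": 0, "wy": 0, "wz": -0.2, "fingers": 15}, {"dx": 0, "dy": 0, "dz": 8, "wx": 0, "wy": 0, "wz": 0, "fingers": 15}, {"dx": 0, "dy": 0, "dz": 4, "wx": 0, "wy": 0, "wz": 0, "fingers": 15}, {"dx": 0, "dy": 0, "dz": 0, "wx": 0, "wy": 0, "wz": 0, "fingers": 15}, {"dx": 0, "dy": 0, "dz": 0, "wx": 0, "wy": 0, "wz": 0, "fingers": 15}]}}

```text
time: 8.3
ee_pos: [0.6271, 0.0507, 0.2623]
eef_rot: [-3.141, 0.0, 1.454]
force: [-0.0, 0.1, -0.8]
width: 0.288
grasp_force: 39.2
```

```bash
python3 -c "
from h import *
go(mw(55,-48.5,262),83.2)
c=cam('scene');f=c['frame'][:,:,::-1]
im=cv2.resize(f[222:272,285:345],(720,600),interpolation=cv2.INTER_CUBIC)
s=telemetry.state();t=s['ee_pos'];y=s['eef_rot'][2];z=t[2]-.174+.004
X=np.array([np.cos(y),np.sin(y),0]);Y=np.array([np.sin(y),-np.cos(y),0]);b=np.array([t[0],t[1],z])
pp=lambda p:(np.array(proj(c,p))-[285,222]+.5)*12-.5
for q in [(.015,.005),(.06,.005),(.06,-.005),(.015,-.005)]: cv2.circle(im,tuple(int(v) for v in pp(b+q[0]*X+q[1]*Y)),4,(0,0,255),1)
n=-48.5
for Xm in(37,47,63,73):
  for Ym in(n+23,n+78): cv2.circle(im,tuple(int(v) for v in pp(mw(Xm,Ym,86))),4,(0,200,0),1)
cv2.imwrite('pics/place2.png',im)
"
```

```text
d [-0.8 -0.7  0.3] yaw [-1.7998e+02  1.0000e-02  8.3330e+01] wz 0.13 t 8.3
   tcp [0.6271 0.0507 0.2623] F [-0.   0.1 -0.8] q [-0.32  0.67  0.34  1.67 -0.28  0.85  0.02] w 24.6 gf 39.2
```

View pics/place2.png

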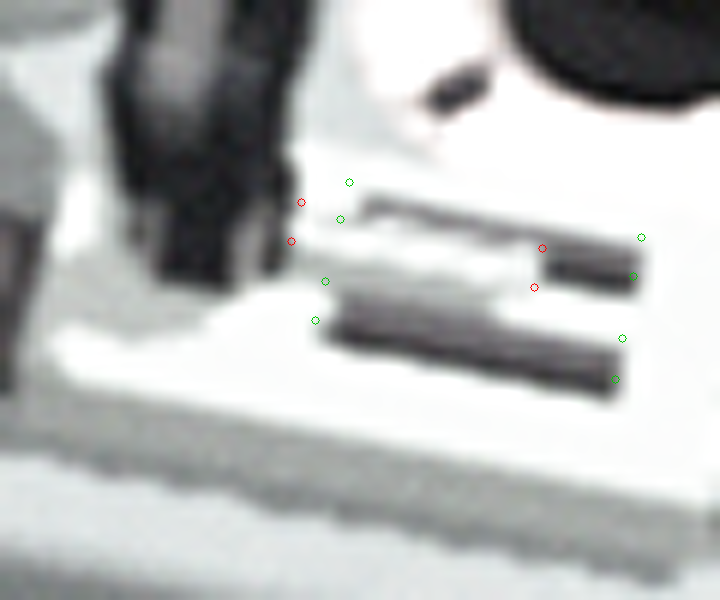

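The key's blade lines up with the gap between the jaws. Both are offset from the prediction by the same few pixels. I'll lower it now.

Call:
{"fn": "apply_moves", "kwargs": {"rows": [{"dx": 0.5, "dy": -0.3, "dz": 3, "wx": 0, "wy": 0, "wz": 0, "fingers": 15}, {"dx": 0, "dy": 0, "dz": 3, "wx": 0, "wy": 0, "wz": 0, "fingers": 15}, {"dx": 0, "dy": 0, "dz": 2, "wx": 0, "wy": 0, "wz": 0, "fingers": 15}, {"dx": 0, "dy": 0, "dz": 1.5, "wx": 0, "wy": 0, "wz": 0, "fingers": 15}, {"dx": 0, "dy": 0, "dz": 0.5, "wx": 0, "wy": 0, "wz": 0, "fingers": 15}, {"dx": 0, "dy": 0, "dz": 0, "wx": 0, "wy": 0, "wz": 0, "fingers": 15}, {"dx": 0, "dy": 0, "dz": 0, "wx": 0, "wy": 0, "wz": 0, "fingers": 15}]}}

```text
time: 9.05
ee_pos: [0.6269, 0.0513, 0.2525]
eef_rot: [3.141, 0.0, 1.454]
force: [-0.5, 0.4, 0.1]
width: 0.289
grasp_force: 39.2
```

Call:
{"fn": "apply_moves", "kwargs": {"rows": [{"dx": 0, "dy": 0, "dz": 0.5, "wx": 0, "wy": 0, "wz": 0, "fingers": 15}, {"dx": 0, "dy": 0, "dz": 0.5, "wx": 0, "wy": 0, "wz": 0, "fingers": 15}, {"dx": 0, "dy": 0, "dz": 0, "wx": 0, "wy": 0, "wz": 0, "fingers": 15}]}}

```text
time: 9.35
ee_pos: [0.6269, 0.0512, 0.2518]
eef_rot: [3.141, -0.0, 1.454]
force: [-0.1, -0.7, 2.2]
width: 0.288
grasp_force: 39.5
```

Call:
{"fn": "apply_moves", "kwargs": {"rows": [{"dx": 0, "dy": 0, "dz": 0, "wx": 0, "wy": 0, "wz": 0, "fingers": 30}, {"dx": 0, "dy": 0, "dz": 0, "wx": 0, "wy": 0, "wz": 0, "fingers": 36}, {"dx": 0, "dy": 0, "dz": 0, "wx": 0, "wy": 0, "wz": 0, "fingers": 40}, {"dx": 0, "dy": 0, "dz": 0, "wx": 0, "wy": 0, "wz": 0, "fingers": 45}, {"dx": 0, "dy": 0, "dz": -10, "wx": 0, "wy": 0, "wz": 0, "fingers": 45}, {"dx": 0, "dy": 0, "dz": -25, "wx": 0, "wy": 0, "wz": 0, "fingers": 45}, {"dx": 0, "dy": -40, "dz": -25, "wx": 0, "wy": 0, "wz": 0, "fingers": 45}, {"dx": 0, "dy": -50, "dz": 0, "wx": 0, "wy": 0, "wz": 0, "fingers": 45}]}}

```text
time: 10.15
ee_pos: [0.5388, 0.0611, 0.3147]
eef_rot: [3.134, -0.001, 1.453]
force: [0.8, 0.1, 0.3]
width: 0.523
grasp_force: 0.0
```

Call:
{"fn": "apply_moves", "kwargs": {"rows": [{"dx": -30, "dy": -40, "dz": 0, "wx": 0, "wy": 0, "wz": 0, "fingers": 45}, {"dx": -40, "dy": -40, "dz": 0, "wx": 0, "wy": 0, "wz": 0, "fingers": 45}, {"dx": -40, "dy": -40, "dz": 0, "wx": 0, "wy": 0, "wz": 0, "fingers": 45}, {"dx": -40, "dy": 0, "dz": 0, "wx": 0, "wy": 0, "wz": 0, "fingers": 45}, {"dx": 0, "dy": 0, "dz": 0, "wx": 0, "wy": 0, "wz": 0, "fingers": 45}, {"dx": 0, "dy": 0, "dz": 0, "wx": 0, "wy": 0, "wz": 0, "fingers": 45}]}}

```text
time: 10.75
ee_pos: [0.4113, -0.0661, 0.3123]
eef_rot: [3.14, -0.0, 1.452]
force: [0.8, 1.1, 0.2]
width: 0.527
grasp_force: 0.0
```

```bash
python3 -c "
from h import *
go(mw(-55,-77,255),83.2)
a=cam('scene')['frame'][:,:,::-1];b=cam('top')['frame'][:,:,::-1]
o=np.zeros((600,800,3),np.uint8)
o[:300,:600]=cv2.resize(a[222:272,265:365],(600,300),interpolation=cv2.INTER_CUBIC)
o[300:,:]=cv2.resize(b[105:165,145:305],(800,300),interpolation=cv2.INTER_CUBIC)
cv2.imwrite('pics/placed.png',o)
"
```

```text
d [112.2  89.6  57.5] yaw [ 1.799e+02 -2.000e-02  8.317e+01] wz -0.03 t 10.75
   tcp [ 0.4113 -0.0661  0.3123] F [0.8 1.1 0.2] q [-0.21  0.33  0.41  2.16 -0.21  0.69  0.22] w 45.0 gf 0.0
```

View pics/placed.png

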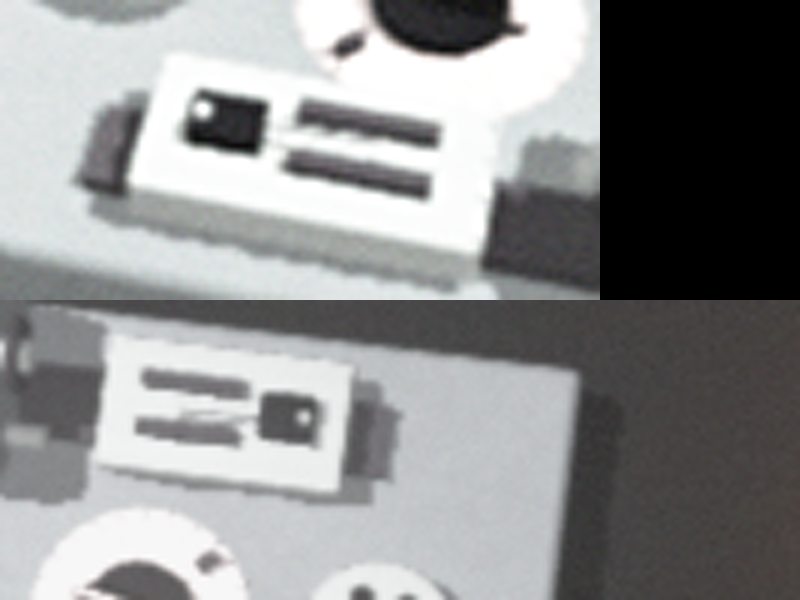

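The key lies flat and in line. In the top view (lower part) its head is at (289,417), on the jaws' mid-line and about 8 mm outside them. Next I'll find the crank handle.

```bash
python3 -c "
from h import *
np.set_printoptions(precision=1,suppress=True)
for n in('scene','top'):
  c=load(n);g=cv2.cvtColor(c['frame'],cv2.COLOR_RGB2GRAY).astype(float)
  best=[]
  for ph in range(0,360,5):
    x,y=-55+33*np.cos(np.radians(ph)),-110+33*np.sin(np.radians(ph))
    v=[]
    for z in(80,88,96,104,110):
      for e in(-4,0,4):
        for e2 in(-4,0,4):
          u,w=proj(c,mw(x+e,y+e2,z)); v.append(g[int(round(w)),int(round(u))])
    best.append((np.mean(v),ph))
  print(n,sorted(best)[:6])
"
```

```text
scene [(np.float64(30.4), 85), (np.float64(31.955555555555556), 90), (np.float64(33.15555555555556), 95), (np.float64(35.0), 100), (np.float64(35.666666666666664), 80), (np.float64(36.82222222222222), 105)]
top [(np.float64(86.4), 85), (np.float64(95.42222222222222), 90), (np.float64(98.26666666666667), 270), (np.float64(98.46666666666667), 265), (np.float64(98.46666666666667), 275), (np.float64(98.97777777777777), 240)]
```

Call:
{"fn": "apply_moves", "kwargs": {"rows": [{"dx": 40, "dy": 32, "dz": 0, "wx": 0, "wy": 0, "wz": 0, "fingers": 45}, {"dx": 40, "dy": 32, "dz": 0, "wx": 0, "wy": 0, "wz": 0, "fingers": 45}, {"dx": 25, "dy": 20, "dz": 0, "wx": 0, "wy": 0, "wz": 0, "fingers": 45}, {"dx": 7.2, "dy": 7, "dz": 5, "wx": 0, "wy": 0, "wz": 0, "fingers": 45}, {"dx": 0, "dy": 0, "dz": 10, "wx": 0, "wy": 0, "wz": 0, "fingers": 45}, {"dx": 0, "dy": 0, "dz": 0, "wx": 0, "wy": 0, "wz": 0, "fingers": 45}]}}

```text
time: 11.45
ee_pos: [0.5116, 0.0338, 0.2947]
eef_rot: [-3.138, 0.001, 1.455]
force: [-1.2, -0.8, 0.6]
width: 0.527
grasp_force: 0.0
```

```bash
python3 -c "
from h import *
go(mw(-53.5,-77,255),83.2)"
```

```text
d [ 1.2  3.7 39.7] yaw [-1.7978e+02  8.0000e-02  8.3350e+01] wz 0.15 t 11.45
   tcp [0.5116 0.0338 0.2947] F [-1.2 -0.8  0.6] q [-0.37  0.48  0.37  1.95 -0.25  0.76  0.03] w 45.0 gf 0.0
```

Call:
{"fn": "apply_moves", "kwargs": {"rows": [{"dx": 0.5, "dy": 1, "dz": 15, "wx": 0, "wy": 0, "wz": 0, "fingers": 45}, {"dx": 0, "dy": 0, "dz": 15, "wx": 0, "wy": 0, "wz": 0, "fingers": 45}, {"dx": 0, "dy": 0, "dz": 10, "wx": 0, "wy": 0, "wz": 0, "fingers": 45}, {"dx": 0, "dy": 0, "dz": 2, "wx": 0, "wy": 0, "wz": 0, "fingers": 45}, {"dx": 0, "dy": 0, "dz": 0, "wx": 0, "wy": 0, "wz": 0, "fingers": 30}, {"dx": 0, "dy": 0, "dz": 0, "wx": 0, "wy": 0, "wz": 0, "fingers": 10}, {"dx": 0, "dy": 0, "dz": 0, "wx": 0, "wy": 0, "wz": 0, "fingers": 10}, {"dx": 0, "dy": 0, "dz": 0, "wx": 0, "wy": 0, "wz": 0, "fingers": 10}], "squeeze": 50}}

```text
time: 12.25
ee_pos: [0.5142, 0.034, 0.2552]
eef_rot: [3.14, 0.0, 1.454]
force: [-0.2, -1.7, 5.5]
width: 0.19
grasp_force: 49.0
```

```bash
python3 -c "
from h import *
go(mw(-53.5,-77,255),83.2)"
```

```text
d [0.6 1.  0.2] yaw [179.92   0.    83.32] wz 0.12 t 12.25
   tcp [0.5142 0.034  0.2552] F [-0.2 -1.7  5.5] q [-0.34  0.54  0.34  1.98 -0.28  0.66  0.06] w 16.2 gf 49.0
```

Call:
{"fn": "apply_moves", "kwargs": {"rows": [{"dx": -2.0, "dy": 11.3, "dz": 0, "wx": 0, "wy": 0, "wz": 0, "fingers": 10}, {"dx": -5.7, "dy": 9.9, "dz": 0, "wx": 0, "wy": 0, "wz": 0, "fingers": 10}, {"dx": -8.8, "dy": 7.4, "dz": 0, "wx": 0, "wy": 0, "wz": 0, "fingers": 10}, {"dx": 0, "dy": 0, "dz": 0, "wx": 0, "wy": 0, "wz": 0, "fingers": 10}]}}

```text
time: 12.65
ee_pos: [0.5407, 0.0128, 0.2551]
eef_rot: [3.141, 0.001, 1.452]
force: [-3.0, -2.0, 8.0]
width: 0.194
grasp_force: 49.6
```

```bash
python3 -c "
from h import *
go(mw(-55+28.6,-110+16.5,255),83.2)"
```

```text
d [ 2.  -0.7  0.1] yaw [1.7998e+02 6.0000e-02 8.3220e+01] wz 0.02 t 12.65
   tcp [0.5407 0.0128 0.2551] F [-3. -2.  8.] q [-0.29  0.57  0.34  1.92 -0.28  0.7   0.1 ] w 16.5 gf 49.6
```

Call:
{"fn": "apply_moves", "kwargs": {"rows": [{"dx": -10.8, "dy": 3.9, "dz": 0, "wx": 0, "wy": 0, "wz": 0, "fingers": 10}, {"dx": -11.4, "dy": 0, "dz": 0, "wx": 0, "wy": 0, "wz": 0, "fingers": 10}, {"dx": -10.8, "dy": -3.9, "dz": 0, "wx": 0, "wy": 0, "wz": 0, "fingers": 10}, {"dx": -8.8, "dy": -7.4, "dz": 0, "wx": 0, "wy": 0, "wz": 0, "fingers": 10}, {"dx": -5.7, "dy": -9.9, "dz": 0, "wx": 0, "wy": 0, "wz": 0, "fingers": 10}, {"dx": -2.0, "dy": -11.3, "dz": 0, "wx": 0, "wy": 0, "wz": 0, "fingers": 10}]}}

```text
time: 13.25
ee_pos: [0.5065, -0.0317, 0.2551]
eef_rot: [3.139, -0.0, 1.454]
force: [3.0, 2.9, 6.8]
width: 0.189
grasp_force: 49.3
```

Call:
{"fn": "apply_moves", "kwargs": {"rows": [{"dx": 2.0, "dy": -11.3, "dz": 0, "wx": 0, "wy": 0, "wz": 0, "fingers": 10}, {"dx": 5.7, "dy": -9.9, "dz": 0, "wx": 0, "wy": 0, "wz": 0, "fingers": 10}, {"dx": 8.8, "dy": -7.4, "dz": 0, "wx": 0, "wy": 0, "wz": 0, "fingers": 10}, {"dx": 10.8, "dy": -3.9, "dz": 0, "wx": 0, "wy": 0, "wz": 0, "fingers": 10}]}}

```text
time: 13.65
ee_pos: [0.4764, -0.0007, 0.2551]
eef_rot: [3.141, 0.0, 1.453]
force: [1.8, -1.9, 7.0]
width: 0.193
grasp_force: 49.4
```

```bash
python3 -c "
from h import *
go(mw(-55-32.5,-110-5.7,255),83.2)"
```

```text
d [0.9 0.4 0.1] yaw [1.7994e+02 2.0000e-02 8.3260e+01] wz 0.06 t 13.65
   tcp [ 0.4764 -0.0007  0.2551] F [ 1.8 -1.9  7. ] q [-0.28  0.5   0.34  2.08 -0.28  0.6   0.13] w 16.5 gf 49.4
```

Call:
{"fn": "apply_moves", "kwargs": {"rows": [{"dx": 11.4, "dy": 0, "dz": 0, "wx": 0, "wy": 0, "wz": 0, "fingers": 10}, {"dx": 10.8, "dy": 3.9, "dz": 0, "wx": 0, "wy": 0, "wz": 0, "fingers": 10}, {"dx": 8.8, "dy": 7.4, "dz": 0, "wx": 0, "wy": 0, "wz": 0, "fingers": 10}, {"dx": 5.7, "dy": 9.9, "dz": 0, "wx": 0, "wy": 0, "wz": 0, "fingers": 10}, {"dx": 2.0, "dy": 11.3, "dz": 0, "wx": 0, "wy": 0, "wz": 0, "fingers": 10}, {"dx": -2.0, "dy": 11.3, "dz": 0, "wx": 0, "wy": 0, "wz": 0, "fingers": 10}, {"dx": 0, "dy": 0, "dz": 0, "wx": 0, "wy": 0, "wz": 0, "fingers": 10}]}}

```text
time: 14.35
ee_pos: [0.5258, 0.0301, 0.2551]
eef_rot: [3.139, 0.001, 1.454]
force: [-0.2, -2.0, 10.4]
width: 0.195
grasp_force: 49.8
```

```bash
python3 -c "
from h import *
go(mw(-55+11.3,-110+31,255),83.2)
# carriage progress in both cameras: bright plate -y edge along machine y at x=30
for n in('scene','top'):
  c=cam(n);g=cv2.cvtColor(c['frame'],cv2.COLOR_RGB2GRAY).astype(np.float32)
  for X in(27,83):
    ys=np.arange(-95,100,.5);m=np.array([proj(c,mw(X,y,78)) for y in ys],np.float32)
    v=cv2.remap(g,m[:,None,:],None,1).ravel();w=np.where(v>215)[0]
    print(n,X,ys[w[0]],ys[w[-1]])
"
```

```text
d [ 1.1 -1.2  0.1] yaw [1.7988e+02 6.0000e-02 8.3280e+01] wz 0.08 t 14.35
   tcp [0.5258 0.0301 0.2551] F [-0.2 -2.  10.4] q [-0.33  0.55  0.34  1.96 -0.28  0.68  0.07] w 16.6 gf 49.8
scene 27 -95.0 99.5
scene 83 -51.5 75.5Traceback (most recent call last):
  File "<string>", line 10, in <module>
    print(n,X,ys[w[0]],ys[w[-1]])
                 ~^^^
IndexError: index 0 is out of bounds for axis 0 with size 0
```

Call:
{"fn": "apply_moves", "kwargs": {"rows": [{"dx": -2.4, "dy": 5.2, "dz": 0, "wx": 0, "wy": 0, "wz": 0, "fingers": 10}, {"dx": -3.3, "dy": 4.7, "dz": 0, "wx": 0, "wy": 0, "wz": 0, "fingers": 10}, {"dx": 0, "dy": 0, "dz": 0, "wx": 0, "wy": 0, "wz": 0, "fingers": 10}]}}

```text
time: 14.75
ee_pos: [0.5341, 0.0235, 0.2551]
eef_rot: [3.141, 0.001, 1.454]
force: [-0.6, -1.3, 9.4]
width: 0.197
grasp_force: 49.7
```

Call:
{"fn": "apply_moves", "kwargs": {"rows": [{"dx": -4.1, "dy": 4.1, "dz": 0, "wx": 0, "wy": 0, "wz": 0, "fingers": 10}, {"dx": 0, "dy": 0, "dz": 0, "wx": 0, "wy": 0, "wz": 0, "fingers": 10}]}}

```text
time: 14.95
ee_pos: [0.5375, 0.019, 0.2551]
eef_rot: [3.141, 0.0, 1.454]
force: [-1.2, -1.0, 9.8]
width: 0.189
grasp_force: 49.7
```

```bash
python3 -c "
from h import *
go(mw(-55+25.3,-110+21.2,255),83.2)"
```

```text
d [ 1.  -0.1  0.1] yaw [1.7997e+02 3.0000e-02 8.3290e+01] wz 0.09 t 14.95
   tcp [0.5375 0.019  0.2551] F [-1.2 -1.   9.8] q [-0.3   0.57  0.34  1.93 -0.28  0.69  0.09] w 16.1 gf 49.7
```

Call:
{"fn": "apply_moves", "kwargs": {"rows": [{"dx": -4.7, "dy": 3.3, "dz": 0, "wx": 0, "wy": 0, "wz": 0, "fingers": 10}, {"dx": 0, "dy": 0, "dz": 0, "wx": 0, "wy": 0, "wz": 0, "fingers": 10}]}}

```text
time: 15.15
ee_pos: [0.5401, 0.014, 0.2551]
eef_rot: [3.141, 0.0, 1.454]
force: [-0.8, -0.8, 8.8]
width: 0.191
grasp_force: 49.7
```

Call:
{"fn": "apply_moves", "kwargs": {"rows": [{"dx": -2.5, "dy": 1.3, "dz": 0, "wx": 0, "wy": 0, "wz": 0, "fingers": 10}, {"dx": 0, "dy": 0, "dz": 0, "wx": 0, "wy": 0, "wz": 0, "fingers": 10}]}}

```text
time: 15.35
ee_pos: [0.541, 0.0116, 0.2551]
eef_rot: [3.141, 0.0, 1.454]
force: [-1.4, -1.0, 9.7]
width: 0.193
grasp_force: 49.8
```

```bash
python3 -c "
from h import *
go(mw(-55+29.9,-110+14,255),83.2)"
```

```text
d [0.6 0.1 0.1] yaw [1.7999e+02 1.0000e-02 8.3310e+01] wz 0.11 t 15.35
   tcp [0.541  0.0116 0.2551] F [-1.4 -1.   9.7] q [-0.29  0.57  0.34  1.92 -0.28  0.7   0.1 ] w 16.5 gf 49.8
```

Call:
{"fn": "apply_moves", "kwargs": {"rows": [{"dx": -2.7, "dy": 1.1, "dz": 0, "wx": 0, "wy": 0, "wz": 0, "fingers": 10}, {"dx": 0, "dy": 0, "dz": 0, "wx": 0, "wy": 0, "wz": 0, "fingers": 10}]}}

```text
time: 15.55
ee_pos: [0.5416, 0.0095, 0.2551]
eef_rot: [-3.141, -0.001, 1.455]
force: [-2.2, 1.4, 10.2]
width: 0.196
grasp_force: 49.9
```

Call:
{"fn": "apply_moves", "kwargs": {"rows": [{"dx": -2.8, "dy": 0.9, "dz": 0, "wx": 0, "wy": 0, "wz": 0, "fingers": 10}, {"dx": 0, "dy": 0, "dz": 0, "wx": 0, "wy": 0, "wz": 0, "fingers": 10}]}}

```text
time: 15.75
ee_pos: [0.5419, 0.0089, 0.2551]
eef_rot: [-3.14, -0.004, 1.457]
force: [-4.2, 8.7, 11.5]
width: 0.193
grasp_force: 50.1
```

```bash
python3 -c "
from h import *
go(mw(-55+31.9,-110+8.5,255),83.2)
c=cam('scene');g=cv2.cvtColor(c['frame'],cv2.COLOR_RGB2GRAY).astype(np.float32)
for X in(80,83,86):
    ys=np.arange(-95,98,.5);m=np.array([proj(c,mw(X,y,78)) for y in ys],np.float32)
    v=cv2.remap(g,m[:,None,:],None,1).ravel();w=np.where(v>215)[0]
    print(X,ys[w[0]],ys[w[-1]])
"
```

```text
d [-2.2  0.9  0. ] yaw [-179.88   -0.22   83.47] wz 0.27 t 15.75
   tcp [0.5419 0.0089 0.2551] F [-4.2  8.7 11.5] q [-0.28  0.57  0.33  1.91 -0.28  0.7   0.11] w 16.5 gf 50.1
80 -48.0 68.0
83 -48.0 76.0
86 -48.0 76.5
```

Call:
{"fn": "apply_moves", "kwargs": {"rows": [{"dx": -2.5, "dy": 0.5, "dz": 0, "wx": 0, "wy": 0, "wz": 0, "fingers": 10}, {"dx": 0, "dy": 0, "dz": 0, "wx": 0, "wy": 0, "wz": 0, "fingers": 10}, {"dx": 0, "dy": 0, "dz": 0, "wx": 0, "wy": 0, "wz": 0, "fingers": 10}]}}

```text
time: 16.1
ee_pos: [0.542, 0.0083, 0.255]
eef_rot: [-3.139, -0.006, 1.459]
force: [-3.5, 13.5, 12.7]
width: 0.189
grasp_force: 50.2
```

```bash
python3 -c "
from h import *
go(mw(-55+31.9,-110+8.5,255),83.2)"
```

```text
d [-1.7  0.7  0. ] yaw [-179.84   -0.35   83.59] wz 0.39 t 16.1
   tcp [0.542  0.0083 0.255 ] F [-3.5 13.5 12.7] q [-0.27  0.57  0.33  1.91 -0.28  0.7   0.11] w 16.1 gf 50.2
```

Call:
{"fn": "apply_moves", "kwargs": {"rows": [{"dx": 2, "dy": 0, "dz": 0, "wx": 0, "wy": 0, "wz": 0, "fingers": 10}, {"dx": 0, "dy": 0, "dz": 0, "wx": 0, "wy": 0, "wz": 0, "fingers": 25}, {"dx": 0, "dy": 0, "dz": 0, "wx": 0, "wy": 0, "wz": 0, "fingers": 36}, {"dx": 0, "dy": 0, "dz": 0, "wx": 0, "wy": 0, "wz": 0, "fingers": 36}, {"dx": 0, "dy": 0, "dz": -15, "wx": 0, "wy": 0, "wz": 0, "fingers": 36}, {"dx": 0, "dy": 0, "dz": -35, "wx": 0, "wy": 0, "wz": 0, "fingers": 36}, {"dx": 0, "dy": -20, "dz": -15, "wx": 0, "wy": 0, "wz": 0, "fingers": 36}, {"dx": 0, "dy": -40, "dz": 0, "wx": 0, "wy": 0, "wz": 0, "fingers": 0}]}}

```text
time: 16.9
ee_pos: [0.4855, 0.012, 0.3212]
eef_rot: [3.135, 0.0, 1.453]
force: [-0.8, 0.2, 0.7]
width: 0.266
grasp_force: 0.0
```

Call:
{"fn": "apply_moves", "kwargs": {"rows": [{"dx": 0, "dy": -40, "dz": 0, "wx": 0, "wy": 0, "wz": 0, "fingers": 0}, {"dx": 20, "dy": -17, "dz": 0, "wx": 0, "wy": 0, "wz": 0, "fingers": 0}, {"dx": 40, "dy": 0, "dz": 0, "wx": 0, "wy": 0, "wz": 0, "fingers": 0}, {"dx": 40, "dy": 0, "dz": 0, "wx": 0, "wy": 0, "wz": 0, "fingers": 0}, {"dx": 40, "dy": 0, "dz": 0, "wx": 0, "wy": 0, "wz": 0, "fingers": 0}, {"dx": 40, "dy": 0, "dz": 0, "wx": 0, "wy": 0, "wz": 0, "fingers": 0}, {"dx": 40, "dy": 0, "dz": 0, "wx": 0, "wy": 0, "wz": 0, "fingers": 0}, {"dx": 20, "dy": 0, "dz": 0, "wx": 0, "wy": 0, "wz": 0, "fingers": 0}]}}

```text
time: 17.7
ee_pos: [0.4546, 0.2613, 0.319]
eef_rot: [-3.141, -0.001, 1.458]
force: [-0.2, -0.5, 0.4]
width: -0.002
grasp_force: 0.0
```

```bash
python3 -c "
from h import *
go(mw(-140,146,303),83.2)
c=cam('top','after_wheel.png')
C,S=np.cos(P[2]),np.sin(P[2])
g=cv2.cvtColor(c['frame'],cv2.COLOR_RGB2GRAY).astype(np.float32)
for X in(27,83):
    ys=np.arange(-95,98,.5);m=np.array([proj(c,mw(X,y,78)) for y in ys],np.float32)
    v=cv2.remap(g,m[:,None,:],None,1).ravel();w=np.where(v>205)[0]
    if len(w): print(X,ys[w[0]],ys[w[-1]])
"
```

```text
d [ 5.   0.6 16. ] yaw [-1.7999e+02 -5.0000e-02  8.3520e+01] wz 0.32 t 17.7
   tcp [0.4546 0.2613 0.319 ] F [-0.2 -0.5  0.4] q [-0.82  0.46  0.36  1.89 -0.22  0.83 -0.45] w -0.2 gf 0.0
27 -95.0 78.5
83 -95.0 76.5
```

Call:
{"fn": "apply_moves", "kwargs": {"rows": [{"dx": 3, "dy": 0, "dz": 8, "wx": 0, "wy": 0, "wz": 0.3, "fingers": 0}, {"dx": 0, "dy": 0, "dz": 8, "wx": 0, "wy": 0, "wz": 0, "fingers": 0}, {"dx": 0, "dy": 8, "dz": 0, "wx": 0, "wy": 0, "wz": 0, "fingers": 0}, {"dx": 0, "dy": 8, "dz": 0, "wx": 0, "wy": 0, "wz": 0, "fingers": 0}, {"dx": 0, "dy": 8, "dz": 0, "wx": 0, "wy": 0, "wz": 0, "fingers": 0}, {"dx": 0, "dy": 8, "dz": 0, "wx": 0, "wy": 0, "wz": 0, "fingers": 0}]}}

```text
time: 18.35
ee_pos: [0.4879, 0.2561, 0.3037]
eef_rot: [-3.141, -0.0, 1.448]
force: [-2.0, 0.8, 1.7]
width: -0.002
grasp_force: 0.9
```

Call:
{"fn": "apply_moves", "kwargs": {"rows": [{"dx": 0, "dy": 8, "dz": 0, "wx": 0, "wy": 0, "wz": 0, "fingers": 0}, {"dx": 0, "dy": 8, "dz": 0, "wx": 0, "wy": 0, "wz": 0, "fingers": 0}, {"dx": 0, "dy": 8, "dz": 0, "wx": 0, "wy": 0, "wz": 0, "fingers": 0}, {"dx": 0, "dy": 8, "dz": 0, "wx": 0, "wy": 0, "wz": 0, "fingers": 0}, {"dx": 0, "dy": 8, "dz": 0, "wx": 0, "wy": 0, "wz": 0, "fingers": 0}]}}

```text
time: 18.85
ee_pos: [0.5274, 0.2519, 0.3034]
eef_rot: [3.141, 0.0, 1.449]
force: [-1.1, 0.2, 0.3]
width: -0.0
grasp_force: 0.4
```

```bash
python3 -c "
from h import *
go(mw(-45,146,303),83.2)"
```

```text
d [ 5.8 22.2  0.4] yaw [179.99   0.    83.03] wz -0.17 t 18.85
   tcp [0.5274 0.2519 0.3034] F [-1.1  0.2  0.3] q [-0.71  0.56  0.35  1.75 -0.24  0.87 -0.37] w -0.0 gf 0.4
```

Call:
{"fn": "apply_moves", "kwargs": {"rows": [{"dx": 2, "dy": 6, "dz": 0, "wx": 0, "wy": 0, "wz": 0, "fingers": 0}, {"dx": 2, "dy": 6, "dz": 0, "wx": 0, "wy": 0, "wz": 0, "fingers": 0}, {"dx": 1, "dy": 4, "dz": 0, "wx": 0, "wy": 0, "wz": 0, "fingers": 0}, {"dx": 0, "dy": 0, "dz": 0, "wx": 0, "wy": 0, "wz": 0, "fingers": 0}]}}

```text
time: 19.25
ee_pos: [0.5437, 0.2551, 0.3033]
eef_rot: [3.141, -0.0, 1.449]
force: [-0.2, -0.4, 0.9]
width: -0.004
grasp_force: 0.0
```

Call:
{"fn": "apply_moves", "kwargs": {"rows": [{"dx": 0, "dy": 3, "dz": 0, "wx": 0, "wy": 0, "wz": 0, "fingers": 0}, {"dx": 0, "dy": 0, "dz": 0, "wx": 0, "wy": 0, "wz": 0, "fingers": 0}]}}

```text
time: 19.45
ee_pos: [0.5463, 0.2547, 0.3035]
eef_rot: [3.141, -0.0, 1.449]
force: [0.1, -0.9, -0.7]
width: 0.001
grasp_force: 0.1
```

```bash
python3 -c "
from h import *
go(mw(-45,146,303),83.2)"
```

```text
d [0.7 3.8 0.5] yaw [ 1.7999e+02 -1.0000e-02  8.3040e+01] wz -0.16 t 19.45
   tcp [0.5463 0.2547 0.3035] F [ 0.1 -0.9 -0.7] q [-0.69  0.59  0.35  1.7  -0.24  0.89 -0.37] w 0.1 gf 0.1
```

Call:
{"fn": "apply_moves", "kwargs": {"rows": [{"dx": 0, "dy": 4, "dz": 0, "wx": 0, "wy": 0, "wz": 0, "fingers": 0}, {"dx": 0, "dy": 4, "dz": 0, "wx": 0, "wy": 0, "wz": 0, "fingers": 0}, {"dx": 0, "dy": 0, "dz": 0, "wx": 0, "wy": 0, "wz": 0, "fingers": 0}]}}

```text
time: 19.75
ee_pos: [0.5529, 0.254, 0.3032]
eef_rot: [-3.137, 0.001, 1.45]
force: [-8.1, 0.5, 4.2]
width: -0.0
grasp_force: 4.0
```

```bash
python3 -c "
from h import *
go(mw(-45,146,303),83.2)
c=cam('scene');im=cv2.resize(c['frame'][160:260,350:450,::-1],(600,600),interpolation=cv2.INTER_CUBIC)
for a in(0,.5,1.):
  u=(np.array(proj(c,mw(-55+80*np.sin(a-.5),145,72+80*np.cos(a-.5))))-[350,160]+.5)*6
  cv2.circle(im,tuple(int(v) for v in u),5,(0,0,255),1)
cv2.imwrite('pics/lever.png',im)"
```

```text
d [ 0.6 -2.8  0.2] yaw [-1.7973e+02  3.0000e-02  8.3070e+01] wz -0.13 t 19.75
   tcp [0.5529 0.254  0.3032] F [-8.1  0.5  4.2] q [-0.68  0.6   0.35  1.69 -0.25  0.91 -0.36] w -0.0 gf 4.0
```

View pics/lever.png

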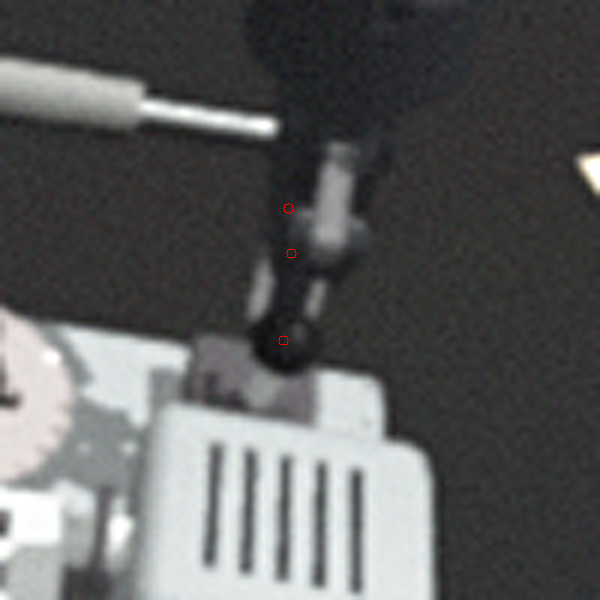

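The ball sits at (283,342), right on the predicted end-of-swing mark, and the 8 N reaction confirms it's at its limit. One more nudge, then I'll back off.

Call:
{"fn": "apply_moves", "kwargs": {"rows": [{"dx": 0, "dy": 2.5, "dz": 0, "wx": 0, "wy": 0, "wz": 0, "fingers": 0}, {"dx": 0, "dy": 0, "dz": 0, "wx": 0, "wy": 0, "wz": 0, "fingers": 0}]}}

```text
time: 20.0
ee_pos: [0.5538, 0.254, 0.3031]
eef_rot: [-3.133, 0.001, 1.45]
force: [-14.2, 0.4, 8.3]
width: 0.001
grasp_force: 7.2
```

Call:
{"fn": "apply_moves", "kwargs": {"rows": [{"dx": 0, "dy": -10, "dz": 0, "wx": 0, "wy": 0, "wz": 0, "fingers": 0}, {"dx": 0, "dy": -30, "dz": 0, "wx": 0, "wy": 0, "wz": 0, "fingers": 0}, {"dx": 0, "dy": -20, "dz": -20, "wx": 0, "wy": 0, "wz": 0, "fingers": 0}, {"dx": -40, "dy": 0, "dz": 0, "wx": 0, "wy": 0, "wz": 4, "fingers": 40}, {"dx": -40, "dy": 0, "dz": 0, "wx": 0, "wy": 0, "wz": 4, "fingers": 40}, {"dx": 0, "dy": 0, "dz": 0, "wx": 0, "wy": 0, "wz": 0, "fingers": 40}, {"dx": 0, "dy": 0, "dz": 0, "wx": 0, "wy": 0, "wz": 0, "fingers": 40}]}}

```text
time: 20.7
ee_pos: [0.4849, 0.1808, 0.324]
eef_rot: [3.14, -0.001, 1.308]
force: [-0.0, 0.2, -0.5]
width: 0.468
grasp_force: 0.0
```

```bash
python3 -c "
from h import *
go(mw(-55,20,241),75)
c=load('top')
# first-picture-independent tab/pointer angles from scene + top, dark/white sampling
s=cam('scene')
o=np.zeros((480,800,3),np.uint8)
def polar(c,z):
  # top view rectified around dial
  xs=np.arange(60,-60,-.3);ys=np.arange(60,-60,-.3)
  m=np.array([[proj(c,mw(-55+x,20+y,z)) for y in ys] for x in xs],np.float32)
  return cv2.remap(c['frame'],m,None,cv2.INTER_CUBIC)[:,:,::-1]
o[:400,:400]=polar(s,62);o[:400,400:]=polar(c,62)
cv2.imwrite('pics/dial.png',o[:400])"
```

```text
d [-37.7  51.8  83.1] yaw [ 1.7992e+02 -5.0000e-02  7.4930e+01] wz -0.07 t 20.7
   tcp [0.4849 0.1808 0.324 ] F [-0.   0.2 -0.5] q [-0.69  0.45  0.41  1.9  -0.24  0.83 -0.41] w 39.9 gf 0.0
```

View pics/dial.png

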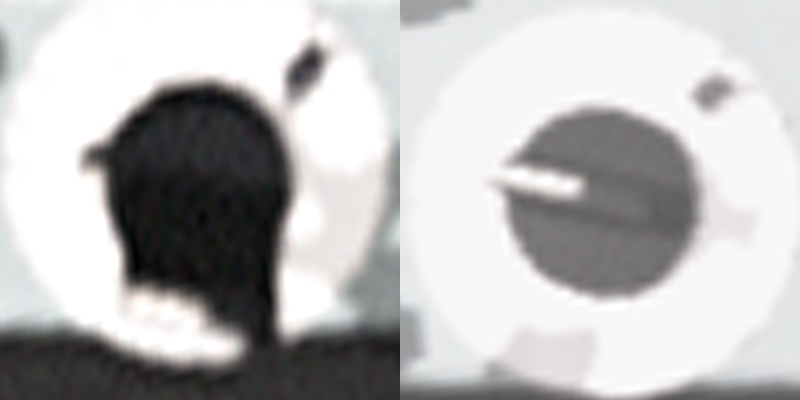

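The two rectified dial views (scene left, top right; 0.3 mm/px, centred on the axis) show the skirt centred at (601,202) and the tab blob at (712,92) in the top view, which puts the tab at about 2.37 rad. The pointer nose at (88,155) puts the dial at roughly 0.2 rad. I'll refine the tab angle with a model fit.

```bash
cat > tab.py <<'E'
from h import *
from scipy.optimize import minimize
def fit(n):
    c=load(n);g=cv2.GaussianBlur(cv2.cvtColor(c['frame'],cv2.COLOR_RGB2GRAY),(0,0),.5).astype(np.float32)
    o=np.array(proj(c,mw(-38,2,62)));K=8;H=18
    # local upsampled patch round tab
    ctr=np.array(proj(c,mw(-55+33,20-33,58)));
    gu,gv=np.meshgrid(np.arange(-H,H,1/K),np.arange(-H,H,1/K));m=np.stack([gu+ctr[0],gv+ctr[1]],-1).astype(np.float32)
    pt=cv2.remap(g,m,None,cv2.INTER_CUBIC)
    def poly(a,z0,r0,r1,w,off):
        d=np.array([np.sin(a),np.cos(a)]);t=np.array([d[1],-d[0]])
        q=[proj(c,mw(*(np.array([-55,20])+r*d+s*t+off),z)) for r in(r0,r1) for s in(-w,w) for z in(z0,62)]
        return cv2.convexHull(((np.array(q)-ctr+H)*K).astype(np.float32)).astype(np.int32)
    def sc(a,off):
        i=np.zeros(pt.shape,np.uint8);cv2.fillConvexPoly(i,poly(a,53,39,53,4,off),1)
        e=np.zeros(pt.shape,np.uint8);cv2.fillConvexPoly(e,poly(a,53,36,57,9,off),1);e-=i*e
        return pt[i>0].mean()-pt[e>0].mean()
    r=[]
    for a in np.arange(2.0,2.7,.02):
        r.append((round(float(sc(a,np.zeros(2))),1),round(a,2)))
    r0=sorted(r)[:3]
    R=sorted([(round(float(sc(a,np.array([x,y]))),1),round(a,2),x,y) for a in np.arange(2.2,2.56,.03) for x in range(-3,5,1) for y in range(-3,5,1)])[:4]
    print(n,r0,R)
E
python3 -c "
from tab import *
fit('top');fit('scene')
go(mw(-55,20,241),83.18-11.5)"
```

```text
top [(-50.1, np.float64(2.36)), (-49.3, np.float64(2.38)), (-48.3, np.float64(2.34))] [(-50.8, np.float64(2.32), -1, -2), (-50.6, np.float64(2.38), 1, 0), (-50.5, np.float64(2.35), 0, -1), (-50.5, np.float64(2.41), 2, 1)]
scene [(-79.0, np.float64(2.32)), (-78.1, np.float64(2.3)), (-77.1, np.float64(2.34))] [(-80.4, np.float64(2.29), 0, -1), (-79.8, np.float64(2.23), -2, -3), (-79.6, np.float64(2.26), -1, -3), (-79.6, np.float64(2.26), -1, -2)]
d [-38.9  52.   82.8] yaw [ 1.7994e+02 -7.0000e-02  7.5040e+01] wz 3.36 t 20.75
   tcp [0.4849 0.1819 0.3238] F [-0.4  0.1  0.5] q [-0.69  0.45  0.41  1.9  -0.24  0.83 -0.41] w 39.5 gf 0.0
```

Call:
{"fn": "apply_moves", "kwargs": {"rows": [{"dx": -15, "dy": 20, "dz": 0, "wx": 0, "wy": 0, "wz": 0, "fingers": 40}, {"dx": -16, "dy": 22, "dz": 0, "wx": 0, "wy": 0, "wz": 0, "fingers": 40}, {"dx": -8, "dy": 10, "dz": 10, "wx": 0, "wy": 0, "wz": 3.4, "fingers": 40}, {"dx": 0, "dy": 0, "dz": 20, "wx": 0, "wy": 0, "wz": 0, "fingers": 40}, {"dx": 0, "dy": 0, "dz": 10, "wx": 0, "wy": 0, "wz": 0, "fingers": 40}, {"dx": 0, "dy": 0, "dz": 0, "wx": 0, "wy": 0, "wz": 0, "fingers": 40}, {"dx": 0, "dy": 0, "dz": 0, "wx": 0, "wy": 0, "wz": 0, "fingers": 40}]}}

```text
time: 21.45
ee_pos: [0.5246, 0.1313, 0.2832]
eef_rot: [-3.141, 0.0, 1.251]
force: [1.5, 0.4, 0.5]
width: 0.468
grasp_force: 0.0
```

```bash
python3 -c "
from h import *
go(mw(-55,20,241),83.18-11.5)"
```

```text
d [-0.1  0.8 42.2] yaw [-1.7996e+02  2.0000e-02  7.1660e+01] wz -0.02 t 21.45
   tcp [0.5246 0.1313 0.2832] F [1.5 0.4 0.5] q [-0.55  0.54  0.4   1.89 -0.29  0.77 -0.31] w 39.9 gf 0.0
```

Call:
{"fn": "apply_moves", "kwargs": {"rows": [{"dx": 0, "dy": 0.5, "dz": 15, "wx": 0, "wy": 0, "wz": 0, "fingers": 40}, {"dx": 0, "dy": 0, "dz": 15, "wx": 0, "wy": 0, "wz": 0, "fingers": 40}, {"dx": 0, "dy": 0, "dz": 12, "wx": 0, "wy": 0, "wz": 0, "fingers": 40}, {"dx": 0, "dy": 0, "dz": 0, "wx": 0, "wy": 0, "wz": 0, "fingers": 30}, {"dx": 0, "dy": 0, "dz": 0, "wx": 0, "wy": 0, "wz": 0, "fingers": 20}, {"dx": 0, "dy": 0, "dz": 0, "wx": 0, "wy": 0, "wz": 0, "fingers": 5}, {"dx": 0, "dy": 0, "dz": 0, "wx": 0, "wy": 0, "wz": 0, "fingers": 5}, {"dx": 0, "dy": 0, "dz": 0, "wx": 0, "wy": 0, "wz": 0, "fingers": 5}], "squeeze": 60}}

```text
time: 22.25
ee_pos: [0.5249, 0.1306, 0.2422]
eef_rot: [-3.141, -0.001, 1.25]
force: [-4.1, 0.9, 6.2]
width: 0.152
grasp_force: 59.8
```

```bash
python3 -c "
from h import *
go(mw(-55,20,241),np.degrees(-.119-2.355)+90)
print(telemetry.state()['torque'])"
```

```text
d [0.5 0.2 1.2] yaw [-1.7998e+02 -4.0000e-02  7.1640e+01] wz 123.39 t 22.25
   tcp [0.5249 0.1306 0.2422] F [-4.1  0.9  6.2] q [-0.53  0.59  0.36  1.93 -0.33  0.67 -0.28] w 12.9 gf 59.8
[ 0.14958604  0.83690525 -0.05817124]
```

Call:
{"fn": "apply_moves", "kwargs": {"rows": [{"dx": 0, "dy": 0, "dz": 0, "wx": 0, "wy": 0, "wz": 8, "fingers": 5}, {"dx": 0, "dy": 0, "dz": 0, "wx": 0, "wy": 0, "wz": 8, "fingers": 5}, {"dx": 0, "dy": 0, "dz": 0, "wx": 0, "wy": 0, "wz": 8, "fingers": 5}, {"dx": 0, "dy": 0, "dz": 0, "wx": 0, "wy": 0, "wz": 8, "fingers": 5}, {"dx": 0, "dy": 0, "dz": 0, "wx": 0, "wy": 0, "wz": 8, "fingers": 5}, {"dx": 0, "dy": 0, "dz": 0, "wx": 0, "wy": 0, "wz": 8, "fingers": 5}, {"dx": 0, "dy": 0, "dz": 0, "wx": 0, "wy": 0, "wz": 8, "fingers": 5}, {"dx": 0, "dy": 0, "dz": 0, "wx": 0, "wy": 0, "wz": 8, "fingers": 5}]}}

```text
time: 23.05
ee_pos: [0.5243, 0.1312, 0.2422]
eef_rot: [-3.139, 0.002, 0.129]
force: [-7.2, 2.4, 7.8]
width: 0.152
grasp_force: 60.2
```

Call:
{"fn": "apply_moves", "kwargs": {"rows": [{"dx": 0, "dy": 0, "dz": 0, "wx": 0, "wy": 0, "wz": 8, "fingers": 5}, {"dx": 0, "dy": 0, "dz": 0, "wx": 0, "wy": 0, "wz": 8, "fingers": 5}, {"dx": 0, "dy": 0, "dz": 0, "wx": 0, "wy": 0, "wz": 8, "fingers": 5}, {"dx": 0, "dy": 0, "dz": 0, "wx": 0, "wy": 0, "wz": 8, "fingers": 5}, {"dx": 0, "dy": 0, "dz": 0, "wx": 0, "wy": 0, "wz": 8, "fingers": 5}, {"dx": 0, "dy": 0, "dz": 0, "wx": 0, "wy": 0, "wz": 8, "fingers": 5}, {"dx": 0, "dy": 0, "dz": 0, "wx": 0, "wy": 0, "wz": 0, "fingers": 5}, {"dx": 0, "dy": 0, "dz": 0, "wx": 0, "wy": 0, "wz": 0, "fingers": 5}]}}

```text
time: 23.85
ee_pos: [0.5245, 0.1319, 0.2422]
eef_rot: [-3.14, 0.004, -0.703]
force: [-7.5, 5.8, 11.5]
width: 0.149
grasp_force: 60.6
```

```bash
python3 -c "
from h import *
go(mw(-55,20,241),np.degrees(-.119-2.355)+90)
print(telemetry.state()['torque'])"
```

```text
d [1.1 0.2 1.2] yaw [-179.92    0.21  -40.28] wz 11.47 t 23.85
   tcp [0.5245 0.1319 0.2422] F [-7.5  5.8 11.5] q [-0.84  0.76  0.92  1.93 -0.8   0.87 -1.76] w 12.7 gf 60.6
[ 0.93134179  1.37991305 -0.08046711]
```

Call:
{"fn": "apply_moves", "kwargs": {"rows": [{"dx": 0, "dy": 0, "dz": 0, "wx": 0, "wy": 0, "wz": 6, "fingers": 5}, {"dx": 0, "dy": 0, "dz": 0, "wx": 0, "wy": 0, "wz": 5.2, "fingers": 5}, {"dx": 0, "dy": 0, "dz": 0, "wx": 0, "wy": 0, "wz": 0, "fingers": 5}, {"dx": 0, "dy": 0, "dz": 0, "wx": 0, "wy": 0, "wz": 0, "fingers": 5}]}}

```text
time: 24.25
ee_pos: [0.5246, 0.132, 0.2422]
eef_rot: [-3.14, 0.004, -0.898]
force: [-5.3, 5.9, 10.4]
width: 0.154
grasp_force: 60.5
```

```bash
python3 -c "
from h import *
go(mw(-55,20,241),np.degrees(-.119-2.355)+90)"
```

```text
d [1.2 0.1 1.2] yaw [-179.94    0.23  -51.46] wz 0.29 t 24.25
   tcp [0.5246 0.132  0.2422] F [-5.3  5.9 10.4] q [-0.86  0.78  0.98  1.93 -0.84  0.9  -1.91] w 13.1 gf 60.5
```

Call:
{"fn": "apply_moves", "kwargs": {"rows": [{"dx": 0, "dy": 0, "dz": 0, "wx": 0, "wy": 0, "wz": 0, "fingers": 16}, {"dx": 0, "dy": 0, "dz": 0, "wx": 0, "wy": 0, "wz": 0, "fingers": 24}, {"dx": 0, "dy": 0, "dz": 0, "wx": 0, "wy": 0, "wz": 0, "fingers": 34}, {"dx": 0, "dy": 0, "dz": 0, "wx": 0, "wy": 0, "wz": 0, "fingers": 34}, {"dx": 0, "dy": 0, "dz": -15, "wx": 0, "wy": 0, "wz": 0, "fingers": 34}, {"dx": 0, "dy": 0, "dz": -35, "wx": 0, "wy": 0, "wz": 0, "fingers": 34}, {"dx": 0, "dy": 0, "dz": -30, "wx": 0, "wy": 0, "wz": 0, "fingers": 34}, {"dx": 0, "dy": 40, "dz": 0, "wx": 0, "wy": 0, "wz": 0, "fingers": 34}]}}

```text
time: 25.05
ee_pos: [0.4976, 0.107, 0.3256]
eef_rot: [-3.134, -0.006, -0.895]
force: [-0.8, -1.8, -0.8]
width: 0.397
grasp_force: 0.0
```

Call:
{"fn": "apply_moves", "kwargs": {"rows": [{"dx": 0, "dy": 40, "dz": 0, "wx": 0, "wy": 0, "wz": 0, "fingers": 34}, {"dx": 0, "dy": 40, "dz": 0, "wx": 0, "wy": 0, "wz": 0, "fingers": 34}, {"dx": 0, "dy": 40, "dz": 0, "wx": 0, "wy": 0, "wz": 0, "fingers": 34}, {"dx": 10, "dy": 40, "dz": 0, "wx": 0, "wy": 0, "wz": 0, "fingers": 34}, {"dx": 0, "dy": 0, "dz": 0, "wx": 0, "wy": 0, "wz": 0, "fingers": 34}]}}

```text
time: 25.55
ee_pos: [0.3716, -0.0051, 0.3225]
eef_rot: [-3.14, 0.002, -0.907]
force: [1.2, 0.8, 0.6]
width: 0.399
grasp_force: 0.0
```

```bash
python3 - <<'E'
from h import *
np.set_printoptions(linewidth=220)
go(mw(-55,20,241))
for n in('top','scene'):
    c=cam(n);g=cv2.cvtColor(c['frame'],cv2.COLOR_RGB2GRAY).astype(np.float32)
    def ring(r,z,A):
        m=np.array([proj(c,mw(-55+r*np.sin(a),20+r*np.cos(a),z)) for a in A],np.float32)
        return cv2.remap(g,m[:,None,:],None,1).ravel()
    A=np.arange(1.8,2.9,.05);print(n,'ang*100',(A*100).astype(int))
    for r in(33,35,37,40,42,44,46,48,50,52): print(r,ring(r,62,A).astype(int))
    # white line on the bar (z 94) : brightness
    A=np.arange(1.6,3.1,.05);print('line',[(r,ring(r,94,A).astype(int)) for r in(10,15,20)])
from tab import fit
fit('top');fit('scene')
E
```

```text
d [ -12.4 -204.8   81.7] yaw [-1.7993e+02  9.0000e-02 -5.1940e+01] wz None t 25.55
   tcp [ 0.3716 -0.0051  0.3225] F [1.2 0.8 0.6] q [-0.88  0.46  1.2   2.24 -0.6   0.82 -1.76] w 34.1 gf 0.0
top ang*100 [180 185 190 195 200 205 210 215 220 225 230 235 240 245 250 255 260 265 270 275 280 285]
33 [247 246 246 246 246 245 245 245 236 228 208 188 168 170 184 199 204 202 202 199 200 200]
35 [247 247 247 247 247 247 247 246 244 235 217 190 159 163 191 213 233 226 219 209 206 205]
37 [247 247 247 247 247 247 247 246 245 240 223 193 168 162 192 223 239 239 230 217 210 207]
40 [247 247 247 247 247 247 247 247 243 235 203 179 156 161 197 227 244 246 241 232 221 215]
42 [247 247 247 247 247 247 247 246 245 215 166 151 135 152 192 227 246 246 245 242 235 231]
44 [247 247 247 247 247 247 247 247 240 215 160 131 130 153 195 233 244 247 246 247 245 243]
46 [247 247 247 247 247 247 247 246 244 208 152 129 131 160 205 235 245 247 247 247 246 247]
48 [247 247 247 247 247 247 247 247 242 219 163 131 126 166 210 241 246 246 247 247 247 247]
50 [246 247 246 247 246 247 247 246 246 226 181 143 141 163 21
[... 1910 characters left out ...]
, 237, 241, 240, 235, 232, 231, 232, 236, 241, 246, 250, 254, 255, 255, 255, 255])), (20, array([ 26,  26,  26,  26,  26,  29,  37,  49,  69,  97, 131, 170, 201, 229, 247, 243, 235, 230, 229, 236, 244, 250, 255, 255, 255, 255, 255, 255, 255, 255]))]
top [(-64.5, np.float64(2.36)), (-63.9, np.float64(2.38)), (-60.4, np.float64(2.34))] [(-64.4, np.float64(2.38), 0, 1), (-64.3, np.float64(2.32), -2, -1), (-64.3, np.float64(2.32), -1, -2), (-64.2, np.float64(2.35), -1, 0)]
scene [(-80.4, np.float64(2.32)), (-79.8, np.float64(2.3)), (-79.2, np.float64(2.34))] [(-82.2, np.float64(2.26), -2, -2), (-81.8, np.float64(2.29), -2, -1), (-81.7, np.float64(2.29), -1, 0), (-81.6, np.float64(2.23), -3, -2)]
```

```bash
python3 - <<'E'
from h import *
a=2.35;d=np.array([np.sin(a),np.cos(a)]);t=np.array([np.cos(a),-np.sin(a)]) # t: increasing angle
def prof(n,rs,z,T,dark):
    g=cv2.cvtColor(load(n)['frame'],cv2.COLOR_RGB2GRAY).astype(np.float32);c=load(n);o=[]
    for r in rs:
        s=np.arange(-T,T+.1,.25)
        m=np.array([proj(c,mw(*(np.array([-55,20])+r*d+x*t),z)) for x in s],np.float32)
        v=cv2.remap(g,m[:,None,:],None,cv2.INTER_CUBIC).ravel()
        if dark: v=-v
        w=np.clip(v-(v.min()+.5*(v.max()-v.min())),0,None);o.append((w*s).sum()/w.sum())
    o=np.array(o);print(n,z,o.round(2),'slope->angle',a+np.polyfit(rs,o,1)[0])
prof('top',np.arange(5,22,2),94,6,False)
prof('top',np.arange(35,38,1),62,8,True)
prof('top',np.arange(41,53,2),62,8,True)
prof('scene',np.arange(35.5,38,1),62,8,True)
prof('scene',np.arange(41,53,2),62,8,True)
# machine yaw check: bars/plate direction skipped; line offset check against axis
E
```

```text
top 94 [-0.65 -0.68 -0.69 -0.8  -0.77 -0.79 -0.9  -0.66 -0.67] slope->angle 2.3463383114021417
top 62 [2.61 2.75 2.79] slope->angle 2.4399329069829827
top 62 [2.13 1.34 1.06 0.87 1.42 2.  ] slope->angle 2.3409354724894835
scene 62 [-4.46 -3.95 -3.66] slope->angle 2.7491064681456368
scene 62 [-3.5  -3.58 -4.24 -4.68 -4.85 -5.18] slope->angle 2.1685758390096885
```

```bash
python3 - <<'E'
from h import *
C,S=np.cos(P[2]),np.sin(P[2])
c=load('top');g=cv2.cvtColor(c['frame'],cv2.COLOR_RGB2GRAY).astype(np.float32)
xs=np.arange(22,88,1.);ys=np.arange(-48,18,1.)
m=np.array([[proj(c,mw(x,y,87)) for y in ys] for x in xs],np.float32);v=cv2.remap(g,m,None,1)
k=(ys<5)[None,:]&(v<110);k[:, ys>6]=False
X,Y=np.meshgrid(xs,ys,indexing='ij');print('head',X[k].mean(),Y[k].mean(),k.sum(),'expect 55,-11..-12, ~780')
ok=abs(X[k].mean()-55)<4 and abs(Y[k].mean()+12)<5
print(ok, telemetry.state()['time'])
if ok: print(ticket.finish_job())
E
```

```text
head 54.366533864541836 -18.529880478087648 502 expect 55,-11..-12, ~780
False 25.65
```

My expected value was wrong. At home the plate edge is at -50, so the nest is at -50 + 32 = -18, which matches the measured head position of (54.4, -18.5). I'm handing in.

```bash
python3 -c "
from bench import ticket
print(ticket.finish_job())"
```

```text
the job is handed in; nothing more can be done
None
```

The job is handed in, with no verdict returned: the square-headed blank lies between the jaws, the carriage is wound home, the lock lever is fully over, and the depth dial is at about 2.35 rad, matching the tab's estimated 2.35 (readings 2.32–2.38).

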